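# Put away the wax specimen blocks

## Task

Sort the round wax specimen blocks on the bench into their carriers, one block per well, each standing flat on the well's floor: large blocks into the long carrier, small blocks into the square one (some wells may stay empty). Then put the matching cover on each carrier, all the way down to the bench, and leave the jar, the weight and the cup where they stand.

Things in the scene. Friction and masses are not known exactly. Their poses are not given: they have to be found in the camera images.
- large0: upright cylinder of cream embedding wax; 32 mm in diameter and 22 mm tall, 22 g; origin at its centre (so 11 mm above what it stands on), z its axis, both ends alike. A large specimen block. It may be absent (no pose). It goes into any free well of the long carrier
- large1: upright cylinder of cream embedding wax; 32 mm in diameter and 22 mm tall, 22 g; origin at its centre (so 11 mm above what it stands on), z its axis, both ends alike. A large specimen block. It may be absent (no pose). It goes into any free well of the long carrier
- large2: upright cylinder of cream embedding wax; 32 mm in diameter and 22 mm tall, 22 g; origin at its centre (so 11 mm above what it stands on), z its axis, both ends alike. A large specimen block. It may be absent (no pose). It goes into any free well of the long carrier
- small0: upright cylinder of cream embedding wax; 24 mm in diameter and 20 mm tall, 12 g; origin at its centre (so 10 mm above what it stands on), z its axis, both ends alike. A small specimen block. It may be absent (no pose). It goes into any free well of the square carrier
- small1: upright cylinder of cream embedding wax; 24 mm in diameter and 20 mm tall, 12 g; origin at its centre (so 10 mm above what it stands on), z its axis, both ends alike. A small specimen block. It may be absent (no pose). It goes into any free well of the square carrier
- small2: upright cylinder of cream embedding wax; 24 mm in diameter and 20 mm tall, 12 g; origin at its centre (so 10 mm above what it stands on), z its axis, both ends alike. A small specimen block. It may be absent (no pose). It goes into any free well of the square carrier
- small3: upright cylinder of cream embedding wax; 24 mm in diameter and 20 mm tall, 12 g; origin at its centre (so 10 mm above what it stands on), z its axis, both ends alike. A small specimen block. It may be absent (no pose). It goes into any free well of the square carrier
- long_carrier: oblong aluminium carrier fixed to the bench, 62 (x) x 164 (y) x 18 mm tall, with three round wells 38 mm wide and 10 mm deep in a row along its y, 52 mm apart; origin at the centre of its underside on the bench, z up
- square_carrier: square aluminium carrier fixed to the bench, 110 x 110 x 18 mm tall, with four round wells 30 mm wide and 10 mm deep in a 2 x 2 pattern, 56 mm apart along its x and y; origin at the centre of its underside on the bench, z up
- long_well0 (a point): centre of the floor of a well of the long carrier, 8 mm above the bench and 10 mm below the carrier's top face
- long_well1 (a point): centre of the floor of a well of the long carrier, 8 mm above the bench and 10 mm below the carrier's top face
- long_well2 (a point): centre of the floor of a well of the long carrier, 8 mm above the bench and 10 mm below the carrier's top face
- square_well0 (a point): centre of the floor of a well of the square carrier, 8 mm above the bench and 10 mm below the carrier's top face
- square_well1 (a point): centre of the floor of a well of the square carrier, 8 mm above the bench and 10 mm below the carrier's top face
- square_well2 (a point): centre of the floor of a well of the square carrier, 8 mm above the bench and 10 mm below the carrier's top face
- square_well3 (a point): centre of the floor of a well of the square carrier, 8 mm above the bench and 10 mm below the carrier's top face
- long_cover: oblong white plastic hood, open below, 86 (x) x 188 (y) mm outside, 40 mm tall, walls and top 4 mm thick, about 160 g; fits down over the long carrier with 8 mm to spare each side, skirt on the bench, clear of the blocks. On top a black ridge handle 16 mm thick (x), 60 mm long (y), from 40 to 70 mm above the rim: pinch it across x. Origin: centre of the lower rim, z up
- square_cover: square white plastic hood, open below, 134 x 134 mm outside, 40 mm tall, walls and top 4 mm thick, about 160 g; fits down over the square carrier with 8 mm to spare each side, skirt on the bench, clear of the blocks. On top a black ridge handle 16 mm thick (x), 60 mm long (y), from 40 to 70 mm above the rim: pinch it across x. Origin: centre of the lower rim, z up
- stain_jar: small amber glass jar with a white lid, 38 mm in diameter, 46 mm tall, a bystander; origin at the centre of its underside
- weight: brass balance weight with a knob, 30 mm in diameter, 35 mm tall, a bystander; origin at the centre of its underside
- cup: small steel cup, 40 mm in diameter, 34 mm tall, a bystander; origin at the centre of its underside

How it is judged:
On the way:
1. every block that is present stands in a well of its own in the carrier for its size (((horizontal distance between large0 and long_well0 below 0.007 m and z of large0 in the frame of long_well0 between 0.007 and 0.014 m and angle between the z axis of large0 and the z axis of long_carrier, either way round below 0.2 rad) or (horizontal distance between large0 and long_well1 below 0.007 m and z of large0 in the frame of long_well1 between 0.007 and 0.014 m and angle between the z axis of large0 and the z axis of long_carrier, either way round below 0.2 rad) or (horizontal distance between large0 and long_well2 below 0.007 m and z of large0 in the frame of long_well2 between 0.007 and 0.014 m and angle between the z axis of large0 and the z axis of long_carrier, either way round below 0.2 rad)) and ((horizontal distance between large1 and long_well0 below 0.007 m and z of large1 in the frame of long_well0 between 0.007 and 0.014 m and angle between the z axis of large1 and the z axis of long_carrier, either way round below 0.2 rad) or (horizontal distance between large1 and long_well1 below 0.007 m and z of large1 in the frame of long_well1 between 0.007 and 0.014 m and angle between the z axis of large1 and the z axis of long_carrier, either way round below 0.2 rad) or (horizontal distance between large1 and long_well2 below 0.007 m and z of large1 in the frame of long_well2 between 0.007 and 0.014 m and angle between the z axis of large1 and the z axis of long_carrier, either way round below 0.2 rad)) and ((horizontal distance between large2 and long_well0 below 0.007 m and z of large2 in the frame of long_well0 between 0.007 and 0.014 m and angle between the z axis of large2 and the z axis of long_carrier, either way round below 0.2 rad) or (horizontal distance between large2 and long_well1 below 0.007 m and z of large2 in the frame of long_well1 between 0.007 and 0.014 m and angle between the z axis of large2 and the z axis of long_carrier, either way round below 0.2 rad) or (horizontal distance between large2 and long_well2 below 0.007 m and z of large2 in the frame of long_well2 between 0.007 and 0.014 m and angle between the z axis of large2 and the z axis of long_carrier, either way round below 0.2 rad)) and ((horizontal distance between small0 and square_well0 below 0.007 m and z of small0 in the frame of square_well0 between 0.006 and 0.013 m and angle between the z axis of small0 and the z axis of square_carrier, either way round below 0.2 rad) or (horizontal distance between small0 and square_well1 below 0.007 m and z of small0 in the frame of square_well1 between 0.006 and 0.013 m and angle between the z axis of small0 and the z axis of square_carrier, either way round below 0.2 rad) or (horizontal distance between small0 and square_well2 below 0.007 m and z of small0 in the frame of square_well2 between 0.006 and 0.013 m and angle between the z axis of small0 and the z axis of square_carrier, either way round below 0.2 rad) or (horizontal distance between small0 and square_well3 below 0.007 m and z of small0 in the frame of square_well3 between 0.006 and 0.013 m and angle between the z axis of small0 and the z axis of square_carrier, either way round below 0.2 rad)) and ((horizontal distance between small1 and square_well0 below 0.007 m and z of small1 in the frame of square_well0 between 0.006 and 0.013 m and angle between the z axis of small1 and the z axis of square_carrier, either way round below 0.2 rad) or (horizontal distance between small1 and square_well1 below 0.007 m and z of small1 in the frame of square_well1 between 0.006 and 0.013 m and angle between the z axis of small1 and the z axis of square_carrier, either way round below 0.2 rad) or (horizontal distance between small1 and square_well2 below 0.007 m and z of small1 in the frame of square_well2 between 0.006 and 0.013 m and angle between the z axis of small1 and the z axis of square_carrier, either way round below 0.2 rad) or (horizontal distance between small1 and square_well3 below 0.007 m and z of small1 in the frame of square_well3 between 0.006 and 0.013 m and angle between the z axis of small1 and the z axis of square_carrier, either way round below 0.2 rad)) and ((horizontal distance between small2 and square_well0 below 0.007 m and z of small2 in the frame of square_well0 between 0.006 and 0.013 m and angle between the z axis of small2 and the z axis of square_carrier, either way round below 0.2 rad) or (horizontal distance between small2 and square_well1 below 0.007 m and z of small2 in the frame of square_well1 between 0.006 and 0.013 m and angle between the z axis of small2 and the z axis of square_carrier, either way round below 0.2 rad) or (horizontal distance between small2 and square_well2 below 0.007 m and z of small2 in the frame of square_well2 between 0.006 and 0.013 m and angle between the z axis of small2 and the z axis of square_carrier, either way round below 0.2 rad) or (horizontal distance between small2 and square_well3 below 0.007 m and z of small2 in the frame of square_well3 between 0.006 and 0.013 m and angle between the z axis of small2 and the z axis of square_carrier, either way round below 0.2 rad)) and ((horizontal distance between small3 and square_well0 below 0.007 m and z of small3 in the frame of square_well0 between 0.006 and 0.013 m and angle between the z axis of small3 and the z axis of square_carrier, either way round below 0.2 rad) or (horizontal distance between small3 and square_well1 below 0.007 m and z of small3 in the frame of square_well1 between 0.006 and 0.013 m and angle between the z axis of small3 and the z axis of square_carrier, either way round below 0.2 rad) or (horizontal distance between small3 and square_well2 below 0.007 m and z of small3 in the frame of square_well2 between 0.006 and 0.013 m and angle between the z axis of small3 and the z axis of square_carrier, either way round below 0.2 rad) or (horizontal distance between small3 and square_well3 below 0.007 m and z of small3 in the frame of square_well3 between 0.006 and 0.013 m and angle between the z axis of small3 and the z axis of square_carrier, either way round below 0.2 rad))), for 0.2 s.
At the end, for the whole second after the job is handed in: all large blocks present in wells of the long carrier and all small ones in wells of the square carrier, one per well (within 7 mm of its axis, on its floor within 3 mm, upright within 0.2 rad); each cover over its own carrier (within 13 mm of centre, 4 mm of the bench, level within 0.06 rad) (all of step 1 and horizontal distance between long_cover and long_carrier below 0.013 m and z of long_cover in the frame of long_carrier below 0.004 m and angle between each of long_cover, square_cover's own z axis and vertical below 0.06 rad and horizontal distance between square_cover and square_carrier below 0.013 m and z of square_cover in the frame of square_carrier below 0.004 m); the robot touches nothing.
It fails at once if the jar, the weight or the cup is shoved more than 40 mm or tipped over (distance of any of stain_jar, weight, cup from where it was at the start of the episode above 0.04 m or angle between any of stain_jar, weight, cup's own z axis and vertical above 0.7 rad).
Of large0, large1, large2 only 2 to 3 are there at a start; the rules pass over those that are not, and their reading is None.
Of small0, small1, small2, small3 only 3 to 4 are there at a start; the rules pass over those that are not, and their reading is None.
At some moment in a run one of large0, large1, large2, small0, small1, small2, small3, long_cover, square_cover may be knocked a few centimetres aside while the robot is not near it.
Once in a run the grip may slacken for a moment while it holds something.
It also fails if it takes over 210 s, if anything falls off the work surface, if the arm or the gripper's body presses on something with over 40 N, if the wrist force passes 120 N, or if a joint passes its speed limit or range.

## Robot

A 7-joint arm with a two-finger parallel gripper is mounted at the origin on the work surface. World frame = base frame: x ahead of the robot, y to its left, z up, the work surface at z = 0. Lengths are in m, angles in rad, forces in N, time in s.
With the tool pointing down it reaches from about 0.425 to 0.925 m from the base axis. Payload 6.8 kg.
Tool frame: the origin (TCP) lies at the centre of the arm's flange, where the gripper is bolted on; the fingertips stand 173 mm ahead of it and the grasp point (between the pads) lies 155 mm ahead of it (r.hold_point_z is the distance from the TCP to the grasp point, in m); z points along the fingers, x is the direction in which the jaws open and shut, and the axes are right-handed (so a half turn about z gives the same grasp; the last joint's range is limited). The gripper opens to 85 mm and grips with 20 to 120 N. Pads are 22 mm wide; open, the fingers measure 114 mm over their backs; the gripper's body (76 mm by 85 mm) begins 54 mm behind the grasp point. The pads swing forward as they close: fully open they stand 13 mm farther back than shut.
Start: joints at [1.05, 0.477, 0.022, 1.555, -0.011, 1.109, -0.083], TCP at [0.271, -0.618, 0.405] pointing down, gripper open.
Joint ranges: [-2.96, 2.96], [-0.34, 2.1], [-1.41, 1.46], [0.24, 2.44], [-1.37, 4.51], [0.17, 1.92], [-2.96, 2.96]. Speed limits (rad/s): [2.39, 2.39, 3.14, 3.14, 3.14, 3.14, 3.14].

## Interface

Orientations are given as a rotation vector (axis times angle).
In Python, from bench import r gives the robot as it stands.
- The arm moves only by the tool apply_moves, never from a script. Its arguments are lists of equal length, an entry for each row: "dp": the shift along the tool's x, y, z scaled (see below), a list of three; "twist": the turn, a rotation vector about the tool's x, y, z scaled (see below), a list of three; "jaw": the closure in counts, from 0 (fully open) to 255 (shut). In form: {"dp": [[x, y, z], ...], "twist": [[rx, ry, rz], ...], "jaw": [jaw, ...]}. A call has 1 to 20 rows; each row shifts and turns the pose as measured when the row begins, along the tool's axes as they then stand; what a row does not reach is not made up. The controller multiplies each number of a shift by 12 cm and each number of a turn by 120 degrees. A row lasts 1/10 s, in which the tool goes at most 50 mm and 8.59 degrees, less where a joint would pass 70% of its speed; a pose out of reach is approached as far as the arm can. A call with a number of a shift or a turn outside -1 to 1 is refused whole. A call with a gripper value outside its range is refused whole. The fingers move at their own pace and stop on an object; "grip_force" is the grip in N (left out, the last holds). Time passes only in rows, so rows that do not move let the fingers close. It gives the time, the measured TCP pose, the force and the opening at its end, in the units of the state.
- r.get_obs(): the state, without advancing time (a new reading comes with each control period).
- r.grab_frame(name): name is "scene" or "top" or "wrist"; returns a dict with "color" (384x512x3 uint8, red, green, blue), "z_map" (384x512 float32, m along the optical axis (not along the pixel's ray), 0 where there is no reading), "intrinsics" (3x3 intrinsics, pixels), "dist_coeffs" ([k1, k2, p1, p2, k3] as OpenCV has them; the pictures are not rectified), "R" (3x3) and "t" (3): a world point X has camera coordinates R X + t; the wrist camera has in their place "hand_eye" (4x4, takes a point from camera to tool coordinates, whose origin is the TCP and whose axes are the tool frame's). Camera axes: x right, y down, z forward; pixel columns grow to the right and rows downward; lengths in m; the calibration is good to about 2 mm. A picture is of the moment at which its call begins: read the wrist's pose just before it.
- r.hand_in(): hands the job in, once; it reports no verdict.
The state is a dict: "clock": time; "joints": joint angles; "qvel": joint speeds; "tau": joint torques, N m; "tcp_pos": TCP position; "orientation": TCP orientation; "contact_force": force on the tool from outside, world axes, zero at the start; "moment": the same for the moment, N m; "grip_width": finger opening in m.
Only numpy, scipy, OpenCV 4.12 (cv2) and the standard library are available. Lean on these libraries where they do the work, as an engineer would, in place of code of your own. Each camera call takes 0.05 s, during which the arm holds its last target.

## Working session

There is one attempt and no reset: what is moved stays moved. The work goes in short steps, Python scripts to look and compute and a tool call to move; the robot and the scene stay as the last step left them, time stands still between calls to the robot, and variables do not carry over. Pictures are saved under pics/ and viewed, and the job is handed in when it is done.

Besides the shell and the picture viewer there is one more tool, called after ">>>" as name(argument=value, ...) on one line, values as JSON. apply_moves: Moves the arm, as the interface text tells. Shifts and turns lie within -1 to 1; 1 stands for 12 cm of shift or 120 degrees of turn. Its arguments: {"type":"object","properties":{"dp":{"type":"array"},"twist":{"type":"array"},"jaw":{"type":"array"},"grip_force":{"type":"number"}},"required":["dp","twist","jaw"]}

```bash
ls; mkdir -p pics; cat > h.py <<'E'
from bench import r
import numpy as np, cv2
from scipy.spatial.transform import Rotation as Rot
def save(f,name):
    cv2.imwrite('pics/%s.png'%name, cv2.cvtColor(f['color'],cv2.COLOR_RGB2BGR))
def cloud(f,obs=None):
    K=f['intrinsics'];z=f['z_map'];h,w=z.shape
    u,v=np.meshgrid(np.arange(w),np.arange(h))
    p=cv2.undistortPoints(np.stack([u,v],-1).reshape(-1,1,2).astype(np.float64),K,f['dist_coeffs']).reshape(h,w,2)
    X=np.dstack([p[...,0]*z,p[...,1]*z,z])
    if 'R' in f: W=(X-f['t'])@f['R']
    else:
        H=f['hand_eye'];T=X@H[:3,:3].T+H[:3,3]
        W=T@Rot.from_rotvec(obs['orientation']).as_matrix().T+obs['tcp_pos']
    W[z==0]=np.nan
    return W
E
python3 - <<'E'
from h import *
o=r.get_obs();print(o)
for n in ['top','scene','wrist']:
    f=r.grab_frame(n);save(f,n+'0')
    np.savez('/tmp/%s0.npz'%n,**{k:v for k,v in f.items()})
    print(n,{k:np.round(v,3).tolist() for k,v in f.items() if k not in('color','z_map')})
E
```

```text
pics
{'clock': 0.0, 'joints': array([ 1.04990478,  0.47780557,  0.0223578 ,  1.55647069, -0.01148959,
        1.10930863, -0.08309218]), 'qvel': array([-1.37487728e-03,  5.04962120e-04, -1.26404681e-03, -2.65086519e-05,
        1.64840364e-03, -8.15605878e-04,  1.48666691e-03]), 'tau': array([-8.73510326e-04, -5.96458912e+01,  1.60777666e+00, -2.81199950e+01,
        1.24510902e-02,  9.35838092e-03, -1.28844255e-05]), 'tcp_pos': array([ 0.27067154, -0.61804467,  0.40371399]), 'orientation': array([-2.62881483e+00,  1.71853731e+00,  2.57577348e-03]), 'contact_force': array([-0.20737457, -0.80611974,  0.03945351]), 'moment': array([0.04008702, 0.03554282, 0.01679517]), 'grip_width': 0.08558839048659465}
top {'intrinsics': [[456.623, 0.0, 245.017], [0.0, 456.623, 190.337], [0.0, 0.0, 1.0]], 'dist_coeffs': [-0.06, 0.0, 0.0, 0.0, 0.0], 'R': [[-0.026, -1.0, -0.003], [-0.989, 0.027, -0.145], [0.145, -0.001, -0.989]], 't': [0.002, 0.534, 1.13]}
scene {'intrinsics': [[364.033, 0.0, 258.939], [0.0, 364.033, 192.252], [0.0, 0.0, 1.0]], 'dist_coeffs': [-0.064, 0.0, 0.0, 0.0, 0.0], 'R': [[0.884, 0.467, -0.004], [0.24, -0.463, -0.853], [-0.4, 0.754, -0.521]], 't': [-0.475, -0.069, 1.171]}
wrist {'intrinsics': [[303.368, 0.0, 254.794], [0.0, 303.368, 186.485], [0.0, 0.0, 1.0]], 'dist_coeffs': [-0.046, 0.0, 0.0, 0.0, 0.0], 'hand_eye': [[1.0, -0.0, -0.0, -0.0], [0.0, 0.949, 0.316, -0.081], [0.0, -0.316, 0.949, 0.031], [0.0, 0.0, 0.0, 1.0]]}
```

View pics/top0.png

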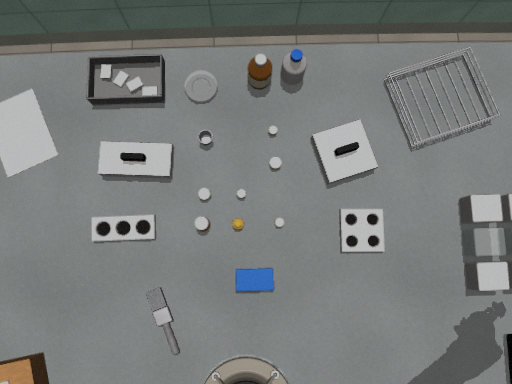

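View pics/scene0.png

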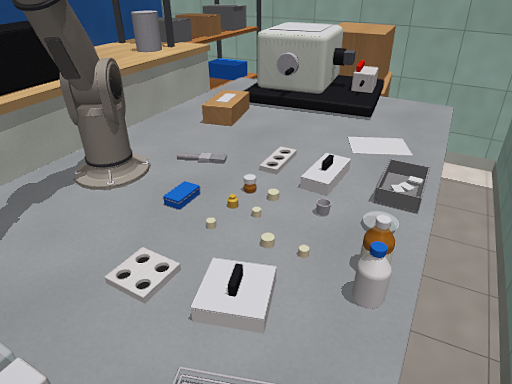

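View pics/wrist0.png

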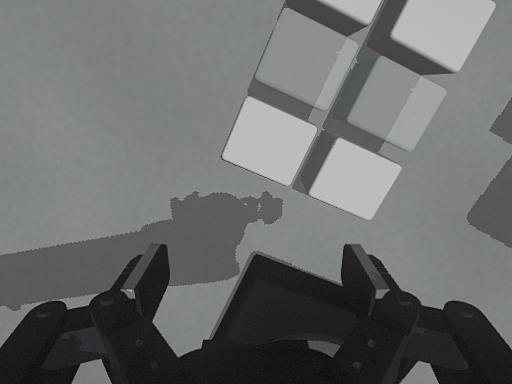

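Top view: blocks lie near (204,194), (241,194), (273,130), (275,163) and (280,223). The jar is at (202,224), the weight at (238,224) and the cup at (206,137). The long carrier is at (123,228) with its cover at (135,159), and the square carrier is at (362,230) with its cover at (344,151). Next I'll measure positions.

```bash
cat >> h.py <<'E'
def comps(f,W,rows,cols,zlo=0.010,zhi=0.1,amin=15):
    m=np.zeros(W.shape[:2],np.uint8)
    sub=(W[...,2]>zlo)&(W[...,2]<zhi)
    m[rows[0]:rows[1],cols[0]:cols[1]]=sub[rows[0]:rows[1],cols[0]:cols[1]]
    n,L,S,C=cv2.connectedComponentsWithStats(m)
    out=[]
    for i in range(1,n):
        if S[i,4]<amin: continue
        P=W[L==i]; zt=np.percentile(P[:,2],90)
        T=P[P[:,2]>zt-0.004]
        (c,s,a)=cv2.minAreaRect(T[:,:2].astype(np.float32)*1000)
        out.append(dict(px=C[i].round(),n=S[i,4],zt=zt,mean=T[:,:2].mean(0),rect=(np.round(c,1),np.round(s,1),round(a,1))))
    return out
E
python3 - <<'E'
from h import *
f=dict(np.load('/tmp/top0.npz'));W=cloud(f)
print('bench z',np.nanmedian(W[240:260,180:230,2]))
for c in comps(f,W,(110,260),(80,400)): print(c['px'],c['n'],round(c['zt'],4),c['mean'].round(4),c['rect'])
f=dict(np.load('/tmp/scene0.npz'));W=cloud(f)
print('scene bench z',np.nanmedian(W[240:260,100:120,2]))
for c in comps(f,W,(140,330),(90,340)): print(c['px'],c['n'],round(c['zt'],4),c['mean'].round(4),c['rect'])
E
```

```text
bench z 0.0008770300797654746
[344. 151.] 2790 0.0445 [ 0.6324 -0.2723] (array([ 631.4, -273.2]), array([133.5, 135.8]), 16.7)
[272. 130.] 68 0.0227 [ 0.6971 -0.0881] (array([697.6, -89. ]), array([18.7, 19.9]), 88.0)
[205. 136.] 111 0.0364 [0.6808 0.0887] (array([679.6,  89. ]), array([37.2, 35.4]), 87.8)
[135. 159.] 2550 0.0452 [0.6243 0.269 ] (array([625.1, 271.8]), array([189.3,  86.4]), 86.4)
[275. 163.] 110 0.0256 [ 0.6078 -0.0931] (array([608.1, -93.1]), array([28.8, 25.7]), 39.5)
[204. 194.] 121 0.0258 [0.5313 0.0925] (array([530.6,  93.2]), array([28.9, 29. ]), 89.6)
[241. 193.] 66 0.0249 [ 0.5299 -0.0024] (array([529.7,  -1.2]), array([17.1, 22. ]), 51.5)
[362. 230.] 1553 0.0212 [ 0.4274 -0.3105] (array([ 425.5, -310.6]), array([112.4, 108.5]), 88.4)
[123. 228.] 1181 0.0213 [0.4477 0.3078] (array([447.3, 306.4]), array([ 62.4, 163.1]), 1.0)
[202. 224.] 183 0.0492 [0.4526 0.0998] (array([452.4,  99.8]), array([33. , 30.3]), 87.5)
[238. 224.] 105 0.0356 [0.4504 0.0085] (array([451. ,   8.2]), array([15.3, 15.6]), 88.6)
[279. 222.] 64 0.0242 [ 0.4517 -0.0965] (array([450.8, -9
[... 748 characters left out ...]
array([452.3,   4.7]), array([17.3, 12.4]), 48.4)
[323. 206.] 191 0.0334 [0.6806 0.0856] (array([680.5,  85.4]), array([36.4, 39.2]), 19.9)
[256. 210.] 64 0.0205 [ 0.5309 -0.0062] (array([530.7,  -4.8]), array([21.2, 23.5]), 25.5)
[211. 222.] 66 0.0207 [ 0.4543 -0.1014] (array([ 452.6, -101. ]), array([20. , 23.8]), 35.0)
[267. 239.] 141 0.0228 [ 0.6093 -0.0974] (array([609.1, -96.5]), array([28. , 30.6]), 27.6)
[303. 250.] 93 0.0208 [ 0.6984 -0.0942] (array([697.9, -94.3]), array([22. , 23.6]), 79.0)
[143. 272.] 1883 0.0199 [ 0.4288 -0.3156] (array([ 426.4, -313.3]), array([111.5, 112.4]), 88.5)
[235. 294.] 4538 0.0426 [ 0.6372 -0.285 ] (array([ 632.5, -277.1]), array([133.3, 135.5]), 16.5)
```

```bash
python3 - <<'E'
import cv2
a=cv2.imread('pics/top0.png')[100:260,70:410]
cv2.imwrite('pics/topcrop.png',cv2.resize(a,None,fx=2.3,fy=2.3,interpolation=cv2.INTER_CUBIC))
E
```

```text
(no output)
```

View pics/topcrop.png

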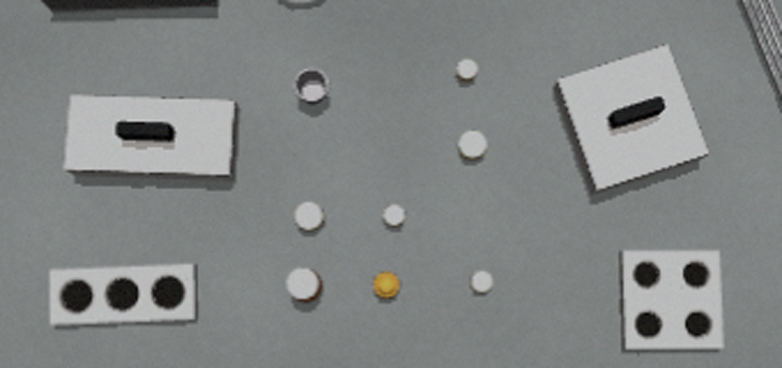

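>>> apply_moves(dp=[[0, 0, 0], [0, 0, 0], [0, 0, 0], [0, 0, 0], [0, 0, 0], [0, 0, 0], [0, 0, 0], [0, 0, 0], [0.2, -0.32, 0], [0.2, -0.32, 0], [0.2, -0.32, 0], [0.2, -0.32, 0], [0.2, -0.32, 0], [0.2, -0.32, 0], [0.2, -0.32, 0], [0.2, -0.32, 0], [0.2, -0.32, 0], [0.2, -0.32, 0], [0.2, -0.32, 0], [0.2, -0.32, 0]], twist=[[0, 0, -0.0692], [0, 0, -0.0692], [0, 0, -0.0692], [0, 0, -0.0692], [0, 0, -0.0692], [0, 0, -0.0692], [0, 0, -0.0692], [0, 0, -0.0692], [0, 0, 0], [0, 0, 0], [0, 0, 0], [0, 0, 0], [0, 0, 0], [0, 0, 0], [0, 0, 0], [0, 0, 0], [0, 0, 0], [0, 0, 0], [0, 0, 0], [0, 0, 0]], jaw=[0, 0, 0, 0, 0, 0, 0, 0, 0, 0, 0, 0, 0, 0, 0, 0, 0, 0, 0, 0], grip_force=40)

```text
clock: 2.15
tcp_pos: [0.5426, -0.1355, 0.3978]
orientation: [-3.136, -0.043, 0.015]
contact_force: [0.9, -1.2, 0.3]
grip_width: 0.0854
```

```bash
cat >> h.py <<'E'
def snap(name):
    o=r.get_obs();f=r.grab_frame('wrist');save(f,name)
    np.savez('/tmp/%s.npz'%name,**f); return o,f,cloud(f,o)
def Rt(yaw): # tool down, tool x at azimuth yaw
    return np.array([[np.cos(yaw),np.sin(yaw),0],[np.sin(yaw),-np.cos(yaw),0],[0,0,-1.]])
def go(x,y,z,yaw=0.0,rows=None):
    """needed total move from here, in tool axes & units"""
    o=r.get_obs();R=Rot.from_rotvec(o['orientation']).as_matrix()
    tw=Rot.from_matrix(R.T@Rt(yaw)).as_rotvec()
    d=R.T@(np.array([x,y,z])-o['tcp_pos'])
    # translation in ideal (target) axes too
    d2=Rt(yaw).T@(np.array([x,y,z])-o['tcp_pos'])
    print('t',round(o['clock'],2),'tcp',o['tcp_pos'].round(4),'yaw',round(np.degrees(np.arctan2(R[1,0],R[0,0])),2),'dp now',(d/.12).round(3),'dp after twist',(d2/.12).round(3),'twist',(tw/np.radians(120)).round(4),'mm',round(np.linalg.norm(d)*1000))
def dets(W,**k):
    for c in comps(None,W,(0,384),(0,512),amin=60,**k): print(c['px'],c['n'],round(c['zt'],4),c['mean'].round(4),c['rect'])
E
python3 - <<'E'
from h import *
o,f,W=snap('w1')
print('bench',np.nanmedian(W[...,2]))
dets(W)
go(0.53,-0.003,0.26)
E
```

```text
bench 0.00046586490179045814
[177.  24.] 737 0.0344 [0.4527 0.0083] (array([452.5,   8.4]), array([18.1, 17.8]), 22.1)
[49. 59.] 5441 0.031 [ 0.3111 -0.0283] (array([309.8, -29.9]), array([95.9, 56.9]), 89.5)
[251.  37.] 439 0.021 [ 0.5306 -0.0021] (array([530.5,  -2. ]), array([23.1, 22.8]), 16.4)
[505. 108.] 586 0.031 [ 0.8192 -0.067 ] (array([820.5, -67.5]), array([ 7.5, 38.8]), 16.1)
[318. 126.] 665 0.0229 [ 0.6093 -0.0933] (array([609.2, -93.4]), array([30.7, 31.4]), 6.9)
[182. 126.] 376 0.0209 [ 0.4537 -0.0977] (array([453.4, -97.9]), array([23.1, 22.9]), 1.5)
[395. 126.] 400 0.021 [ 0.6979 -0.0912] (array([698.4, -91.5]), array([23.2, 22.9]), 0.3)
[500. 181.] 1067 0.0468 [ 0.8297 -0.1552] (array([ 831.7, -156.8]), array([ 9. , 41.3]), 14.5)
[315. 262.] 8510 0.0416 [ 0.6169 -0.2655] (array([ 632.4, -275. ]), array([134. , 135.4]), 16.6)
[136. 250.] 233 0.0188 [ 0.3836 -0.2622] (array([ 386. , -266.7]), array([24.3, 26.6]), 87.0)
[187. 284.] 2699 0.0189 [ 0.4499 -0.3142] (array([ 443.7, -312.6]), array([111.4,  77.5]), 87.7)
[417. 367.] 88 0.0472 [ 0.7787 -0.4232] (array([ 777.4, -423.8]), array([36.6,  5.2]), 16.6)
t 2.2 tcp [ 0.546  -0.1267  0.3984] yaw 2.18 dp now [-0.088 -1.023  1.165] dp after twist [-0.133 -1.031  1.153] twist [-0.0051  0.0027  0.0181] mm 186
```

View pics/w1.png

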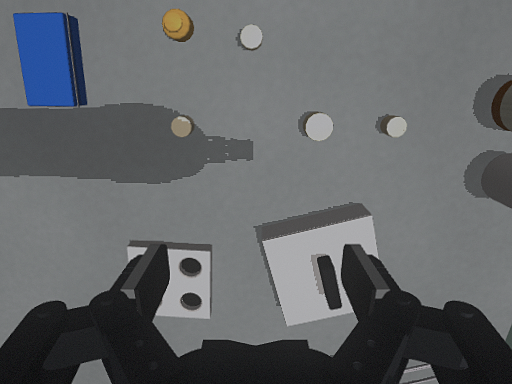

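Wrist view shows the small block at (251,37) and three more blocks at (182,126), (318,126) and (395,126). I'm going above the first small block.

>>> apply_moves(dp=[[0, 0, 0], [0, 0, 0], [-0.027, -0.21, 0.23], [-0.027, -0.21, 0.23], [-0.027, -0.21, 0.23], [-0.027, -0.21, 0.23], [-0.027, -0.21, 0.23], [0, 0, 0], [0, 0, 0], [0, 0, 0]], twist=[[-0.005, 0.003, 0.018], [0, 0, 0], [0, 0, 0], [0, 0, 0], [0, 0, 0], [0, 0, 0], [0, 0, 0], [0, 0, 0], [0, 0, 0], [0, 0, 0]], jaw=[0, 0, 0, 0, 0, 0, 0, 0, 0, 0])

```text
clock: 3.2
tcp_pos: [0.5295, -0.0022, 0.2559]
orientation: [3.139, 0.001, 0.001]
contact_force: [-0.4, -0.5, 0.8]
grip_width: 0.0857
```

```bash
python3 - <<'E'
from h import *
o,f,W=snap('w2')
print('bench',np.nanmedian(W[...,2]))
dets(W)
go(0.53,-0.003,0.26)
E
```

```text
bench 0.00035031495340395735
[129.  48.] 4371 0.0468 [0.4554 0.1002] (array([454.9,  99.9]), array([34.6, 34.3]), 1.8)
[260.  60.] 2137 0.0229 [0.5323 0.0942] (array([532.4,  94.1]), array([31.3, 31.2]), 0.1)
[486.  74.] 2553 0.0339 [0.6714 0.0868] (array([675.2,  87.2]), array([28.5, 39. ]), 12.9)
[149. 187.] 1531 0.0342 [0.4527 0.0091] (array([452.3,   8.6]), array([18.5, 18.3]), 13.5)
[ 11. 247.] 2158 0.0298 [ 0.3344 -0.0564] (array([337.1, -49.2]), array([58.5, 13.6]), 76.0)
[257. 200.] 877 0.0207 [ 0.5306 -0.0013] (array([530.6,  -1.8]), array([23.3, 23. ]), 46.6)
[167. 262.] 105 0.0996 [ 0.4865 -0.0021] (array([486.5,  -2.2]), array([20.5,  0.8]), 89.6)
[342. 299.] 700 0.0975 [ 0.572  -0.0024] (array([572. ,  -2.6]), array([ 0.9, 21.5]), 1.0)
[452. 293.] 535 0.0203 [ 0.6964 -0.0859] (array([697.4, -87.3]), array([23.7, 18. ]), 17.6)
[168. 306.] 521 0.0206 [ 0.4558 -0.0977] (array([456.1, -99.4]), array([24., 17.]), 67.4)
t 3.25 tcp [ 0.5298 -0.0026  0.2561] yaw 0.01 dp now [ 0.002  0.004 -0.032] dp after twist [ 0.002  0.003 -0.032] twist [ 0.0015 -0.0008  0.0001] mm 4
```

View pics/w2.png

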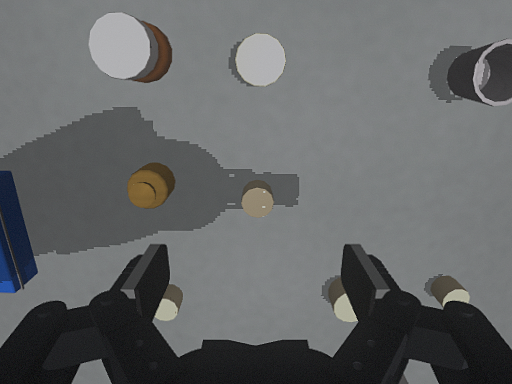

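>>> apply_moves(dp=[[0.006, -0.008, 0.25], [0, 0, 0.2], [0, 0, 0.1], [0, 0, 0.04], [0, 0, 0], [0, 0, 0]], twist=[[0, 0, 0], [0, 0, 0], [0, 0, 0], [0, 0, 0], [0, 0, 0], [0, 0, 0]], jaw=[60, 60, 60, 60, 60, 60], grip_force=50)

```text
clock: 3.85
tcp_pos: [0.535, -0.0078, 0.1891]
orientation: [3.136, -0.014, 0.021]
contact_force: [-0.7, -0.5, -0.5]
grip_width: 0.0653
```

```bash
python3 - <<'E'
from h import *
o,f,W=snap('w3')
go(0.5305,-0.002,0.185)
E
```

```text
t 3.9 tcp [ 0.535  -0.0078  0.1892] yaw -0.52 dp now [-0.038 -0.048  0.034] dp after twist [-0.038 -0.048  0.035] twist [ 0.0028 -0.0066 -0.0043] mm 8
```

View pics/w3.png

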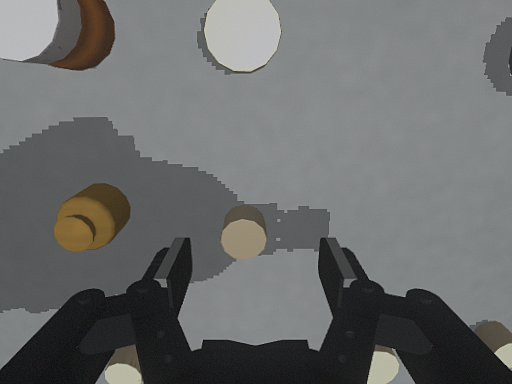

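>>> apply_moves(dp=[[-0.038, -0.048, 0.034], [0, 0, 0]], twist=[[0.003, -0.0066, -0.004], [0, 0, 0]], jaw=[60, 60])

```text
clock: 4.1
tcp_pos: [0.5307, -0.0015, 0.1861]
orientation: [-3.14, 0.0, -0.002]
contact_force: [-0.5, -0.4, 0.3]
grip_width: 0.0657
```

```bash
python3 - <<'E'
from h import *
go(0.5305,-0.002,0.185)
E
```

```text
t 4.1 tcp [ 0.5307 -0.0015  0.1861] yaw -0.01 dp now [-0.002  0.005  0.009] dp after twist [-0.002  0.005  0.009] twist [-0.0005 -0.0006 -0.0001] mm 1
```

>>> apply_moves(dp=[[0, 0, 0.005], [0, 0, 0], [0, 0, 0], [0, 0, 0], [0, 0, 0], [0, 0, -0.25], [0, 0, -0.3], [0, 0, -0.3], [0, 0, -0.3], [0, 0, -0.3], [-0.1, 0.35, 0], [-0.1, 0.35, 0], [-0.1, 0.35, 0], [-0.1, 0.35, 0], [-0.1, 0.35, 0], [-0.1, 0.35, 0], [-0.1, 0.35, 0], [-0.1, 0.35, 0], [0, 0, 0], [0, 0, 0]], twist=[[0, 0, 0], [0, 0, 0], [0, 0, 0], [0, 0, 0], [0, 0, 0], [0, 0, 0], [0, 0, 0], [0, 0, 0], [0, 0, 0], [0, 0, 0], [0, 0, 0], [0, 0, 0], [0, 0, 0], [0, 0, 0], [0, 0, 0], [0, 0, 0], [0, 0, 0], [0, 0, 0], [0, 0, 0], [0, 0, 0]], jaw=[255, 255, 255, 255, 255, 255, 255, 255, 255, 255, 255, 255, 255, 255, 255, 255, 255, 255, 255, 255])

```text
clock: 6.1
tcp_pos: [0.4319, -0.3499, 0.3663]
orientation: [3.141, 0.007, 0.009]
contact_force: [0.4, 0.0, -0.2]
grip_width: 0.0207
```

```bash
python3 - <<'E'
from h import *
o,f,W=snap('w4')
print('w',o['grip_width'],'bench',np.nanmedian(W[...,2]))
dets(W)
go(0.43,-0.33,0.25)
E
```

```text
w 0.020701372487105286 bench 0.0006434552035392838
[447.  94.] 18096 0.0554 [ 0.6285 -0.2744] (array([ 632.1, -275.1]), array([18. , 60.4]), 15.9)
[248. 127.] 8780 0.019 [ 0.4262 -0.3095] (array([ 426.2, -312.4]), array([110.2, 110.7]), 88.3)
[456. 271.] 542 0.0272 [ 0.6807 -0.4816] (array([ 676.4, -493. ]), array([154.3,  77. ]), 69.0)
[461. 282.] 526 0.0474 [ 0.6737 -0.4833] (array([ 671.4, -493.4]), array([135.9,  67.3]), 72.0)
[135. 334.] 71 0.0306 [ 0.2718 -0.5798] (array([ 272.9, -579.5]), array([6.8, 1.5]), 7.5)
[234. 335.] 235 0.0284 [ 0.408 -0.58 ] (array([ 406.7, -579.8]), array([ 3.2, 22.6]), 83.9)
[269. 335.] 413 0.0312 [ 0.4486 -0.5799] (array([ 454. , -579.8]), array([39.3,  4.5]), 4.8)
[158. 367.] 441 0.0705 [ 0.3107 -0.5924] (array([ 308.9, -594.3]), array([48.8, 12.4]), 46.4)
[  4. 375.] 71 0.0244 [ 0.0638 -0.6695] (array([  63.2, -669.5]), array([ 2.7, 10.1]), 88.2)
t 6.15 tcp [ 0.4316 -0.3502  0.3663] yaw 0.25 dp now [-0.018 -0.169  0.969] dp after twist [-0.013 -0.168  0.969] twist [ 0.0004 -0.0026  0.002 ] mm 118
```

View pics/w4.png

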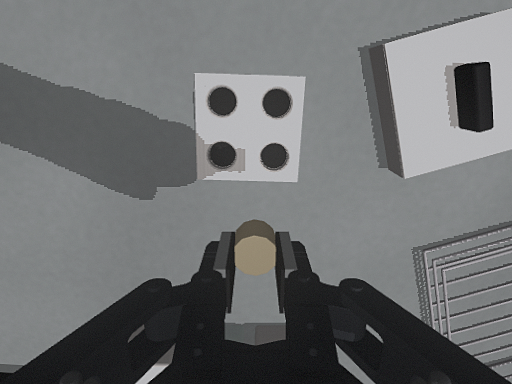

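```bash
cat >> h.py <<'E'
def topface(W,z0,z1,color=None,rgbmin=90):
    """mean of upper points of in-hand block"""
    m=(W[...,2]>z0)&(W[...,2]<z1)
    if color is not None: m&=(color.min(-1)>rgbmin)
    P=W[m]
    return P
def pix2plane(f,o,uv,z):
    p=cv2.undistortPoints(np.array(uv,float).reshape(-1,1,2),f['intrinsics'],f['dist_coeffs']).reshape(-1,2)
    H=f['hand_eye'];R=Rot.from_rotvec(o['orientation']).as_matrix()
    d=np.c_[p,np.ones(len(p))]@H[:3,:3].T@R.T
    c=R@H[:3,3]+o['tcp_pos']
    return c+d*((z-c[2])/d[:,2])[:,None]
def holes(f,o,W,rc,thr=75,z=0.018):
    r0,r1,c0,c1=rc
    g=cv2.cvtColor(f['color'],cv2.COLOR_RGB2GRAY)[r0:r1,c0:c1]
    m=(g<thr).astype(np.uint8)
    cs,_=cv2.findContours(m,cv2.RETR_EXTERNAL,cv2.CHAIN_APPROX_NONE)
    for c in cs:
        if cv2.contourArea(c)<150: continue
        q=c.reshape(-1,2)+[c0,r0]
        X=pix2plane(f,o,q,z)
        (cc,rad)=cv2.minEnclosingCircle((X[:,:2]*1000).astype(np.float32))
        (ce,ax,_)=cv2.fitEllipse((X[:,:2]*1000).astype(np.float32))
        print('hole',q.mean(0).round(),np.round(cc,1),round(rad,1),'ell',np.round(ce,1),np.round(ax,1))
E
python3 - <<'E'
from h import *
f=dict(np.load('/tmp/w4.npz'));o=r.get_obs();W=cloud(f,o)
holes(f,o,W,(75,178,198,300))
t=o['tcp_pos'];print(t)
sub=np.zeros(W.shape[:2],bool);sub[215:290,235:277]=1
P=W[sub&(W[...,2]>t[2]-0.19)&(f['color'].min(-1)>70)]
print(len(P),np.percentile(P[:,2]-t[2],[2,10,30,50,70,90,98]).round(4))
zt=np.percentile(P[:,2],80)
T=P[P[:,2]>zt-0.0025]
print('top face rel tcp',(T.mean(0)-t).round(4),(T.max(0)-t).round(4),(T.min(0)-t).round(4))
print(f['color'][250:262:4,245:268:6].tolist())
E
```

```text
hole [274. 156.] [ 453.3 -340.6] 14.3 ell [ 453. -340.] [26. 27.]
hole [221. 155.] [ 397.6 -339.3] 14.4 ell [ 397.6 -338.7] [26.5 27.3]
hole [276. 103.] [ 454.8 -285.3] 14.1 ell [ 454.3 -285. ] [26.3 26.8]
hole [222. 101.] [ 399.2 -283.5] 14.0 ell [ 399.7 -283.7] [26.2 26.6]
[ 0.4316164  -0.35021001  0.36628849]
1475 [-0.1829 -0.1673 -0.1667 -0.1664 -0.1661 -0.1656 -0.1651]
top face rel tcp [ 0.0004 -0.0009 -0.1663] [ 0.0108  0.0104 -0.1551] [-0.0098 -0.0131 -0.1682]
[[[151, 139, 117], [150, 138, 116], [148, 136, 114], [149, 137, 114]], [[149, 139, 116], [149, 137, 113], [150, 137, 117], [150, 140, 116]], [[149, 136, 114], [150, 138, 115], [149, 138, 116], [150, 138, 116]]]
```

>>> apply_moves(dp=[[0.05, -0.14, 0.3], [0.05, -0.14, 0.3], [0.05, -0.14, 0.3], [0.05, -0.14, 0.3], [0, 0, 0], [0, 0, 0]], twist=[[0, -0.002, 0.002], [0, 0, 0], [0, 0, 0], [0, 0, 0], [0, 0, 0], [0, 0, 0]], jaw=[255, 255, 255, 255, 255, 255])

```text
clock: 6.75
tcp_pos: [0.4605, -0.2757, 0.2208]
orientation: [3.139, 0.015, 0.012]
contact_force: [-0.2, 0.3, 0.3]
grip_width: 0.0211
```

```bash
python3 - <<'E'
from h import *
go(0.4546,-0.2842,0.220)
E
```

```text
t 6.75 tcp [ 0.4605 -0.2757  0.2208] yaw 0.53 dp now [-0.05   0.07   0.007] dp after twist [-0.049  0.071  0.007] twist [ 0.0012 -0.0035  0.0044] mm 10
```

>>> apply_moves(dp=[[-0.049, 0.071, 0], [0, 0, 0]], twist=[[0.001, -0.0035, 0.0044], [0, 0, 0]], jaw=[255, 255])

```text
clock: 6.95
tcp_pos: [0.455, -0.2858, 0.2235]
orientation: [3.139, -0.001, 0.003]
contact_force: [-0.8, -0.5, 0.2]
grip_width: 0.0207
```

>>> apply_moves(dp=[[-0.003, -0.013, 0.11], [0, 0, 0.09], [0, 0, 0]], twist=[[0, 0, 0], [0, 0, 0], [0, 0, 0]], jaw=[255, 255, 255])

```text
clock: 7.25
tcp_pos: [0.455, -0.2865, 0.2011]
orientation: [3.136, -0.007, 0.012]
contact_force: [0.9, 0.6, 0.2]
grip_width: 0.0208
```

```bash
python3 - <<'E'
from h import *
o,f,W=snap('w5');print(o['contact_force'])
go(0.4546,-0.2842,0.195)
E
```

```text
[0.87058288 0.56995276 0.20648054]
t 7.3 tcp [ 0.4551 -0.2867  0.2015] yaw -0.27 dp now [-0.004 -0.021  0.054] dp after twist [-0.004 -0.021  0.054] twist [ 0.003  -0.0036 -0.0022] mm 7
```

View pics/w5.png

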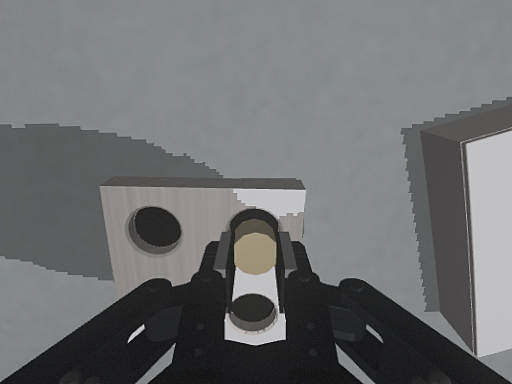

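>>> apply_moves(dp=[[-0.004, -0.021, 0.05], [0, 0, 0], [0, 0, 0], [0, 0, 0], [0, 0, 0], [0, 0, -0.1], [0, 0, -0.3], [0, 0, -0.25], [0, 0, -0.05], [0, -0.31, 0], [0, -0.31, 0], [0, -0.31, 0], [0, -0.31, 0], [0, -0.31, 0], [0, 0, 0], [0, 0, 0], [0, 0, 0]], twist=[[0.003, -0.0036, -0.002], [0, 0, 0], [0, 0, 0], [0, 0, 0], [0, 0, 0], [0, 0, 0], [0, 0, 0], [0, 0, 0], [0, 0, 0], [0, 0, 0], [0, 0, 0], [0, 0, 0], [0, 0, 0], [0, 0, 0], [0, 0, 0], [0, 0, 0], [0, 0, 0]], jaw=[255, 255, 130, 130, 130, 130, 130, 130, 60, 60, 60, 60, 60, 60, 60, 60, 60])

```text
clock: 9.0
tcp_pos: [0.4548, -0.094, 0.287]
orientation: [3.138, -0.006, 0.009]
contact_force: [-0.0, 0.2, 0.2]
grip_width: 0.0655
```

```bash
python3 - <<'E'
from h import *
o,f,W=snap('w6')
dets(W)
go(0.4535,-0.098,0.225)
E
```

```text
[249.  54.] 1395 0.0344 [0.4518 0.0083] (array([451.9,   8.3]), array([18. , 17.7]), 42.4)
[ 63. 106.] 10731 0.0309 [ 0.3111 -0.0268] (array([309.9, -29.4]), array([94.4, 56.9]), 89.7)
[436. 186.] 1323 0.0227 [ 0.6086 -0.0932] (array([609.5, -93.8]), array([31.2, 31.9]), 57.9)
[251. 191.] 677 0.0209 [ 0.4527 -0.0977] (array([452.7, -98.3]), array([23.1, 22.8]), 79.8)
[477. 310.] 2755 0.0404 [ 0.6686 -0.2189] (array([ 679.9, -222.3]), array([39.2, 92.3]), 45.6)
[230. 339.] 788 0.0183 [ 0.4272 -0.2588] (array([ 433.3, -263.1]), array([99. , 16.8]), 0.1)
[388. 368.] 1241 0.0406 [ 0.5845 -0.2732] (array([ 591.6, -269.6]), array([53.8, 50.5]), 88.6)
t 9.05 tcp [ 0.4548 -0.0945  0.2869] yaw -0.28 dp now [-0.014  0.027  0.516] dp after twist [-0.011  0.029  0.516] twist [ 0.0018 -0.0026 -0.0023] mm 62
```

View pics/w6.png

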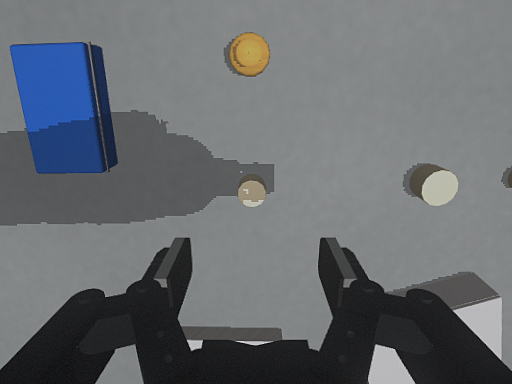

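>>> apply_moves(dp=[[-0.018, 0.029, 0.27], [0, 0, 0.27], [0, 0, 0.2], [0, 0, 0.05], [0, 0, 0]], twist=[[0.002, -0.0026, -0.002], [0, 0, 0], [0, 0, 0], [0, 0, 0], [0, 0, 0]], jaw=[60, 60, 60, 60, 60])

```text
clock: 9.55
tcp_pos: [0.454, -0.105, 0.1903]
orientation: [3.139, -0.019, 0.006]
contact_force: [-0.5, -0.4, 0.0]
grip_width: 0.0654
```

```bash
python3 - <<'E'
from h import *
go(0.4527,-0.098,0.185)
E
```

```text
t 9.55 tcp [ 0.454  -0.105   0.1903] yaw -0.69 dp now [-0.012 -0.058  0.044] dp after twist [-0.011 -0.058  0.044] twist [ 0.0013 -0.0017 -0.0057] mm 9
```

>>> apply_moves(dp=[[-0.011, -0.058, 0.044], [0, 0, 0], [0, 0, 0], [0, 0, 0], [0, 0, 0], [0, 0, 0], [0, 0, -0.2], [0, 0, -0.25], [0, 0, -0.25], [0, 0, -0.25], [-0.11, 0.37, 0], [-0.11, 0.37, 0], [-0.11, 0.37, 0], [-0.11, 0.37, 0], [0, 0, 0], [0, 0, 0], [0, 0, 0]], twist=[[0.001, -0.0017, -0.0057], [0, 0, 0], [0, 0, 0], [0, 0, 0], [0, 0, 0], [0, 0, 0], [0, 0, 0], [0, 0, 0], [0, 0, 0], [0, 0, 0], [0, 0, 0], [0, 0, 0], [0, 0, 0], [0, 0, 0], [0, 0, 0], [0, 0, 0], [0, 0, 0]], jaw=[60, 60, 255, 255, 255, 255, 255, 255, 255, 255, 255, 255, 255, 255, 255, 255, 255])

```text
clock: 11.25
tcp_pos: [0.4003, -0.2814, 0.3094]
orientation: [3.137, 0.005, 0.018]
contact_force: [-0.7, -0.2, 0.2]
grip_width: 0.0204
```

```bash
cat >> h.py <<'E'
def inhand(f,o,W):
    t=o['tcp_pos'];R=Rot.from_rotvec(o['orientation']).as_matrix()
    Q=(W-t)@R
    m=(Q[...,2]>0.14)&(Q[...,2]<0.188)&(np.abs(Q[...,0])<0.03)&(np.abs(Q[...,1])<0.03)&(f['color'].min(-1)>60)
    P=Q[m]
    if len(P)<50: print('in hand: nothing',len(P));return
    zt=np.percentile(P[:,2],20);T=P[np.abs(P[:,2]-zt)<0.0025]
    lo,hi=np.percentile(T,[1,99],0)
    print('in hand (tool axes) n',len(P),'mean',T.mean(0).round(4),'mid',((lo+hi)/2).round(4),'ext',(hi-lo).round(4))
E
python3 - <<'E'
from h import *
o,f,W=snap('w7');print(o['grip_width'])
inhand(f,o,W);dets(W)
go(0.399,-0.2835,0.220)
E
```

```text
0.02039743883592084
in hand (tool axes) n 2617 mean [-0.0016 -0.0097  0.1594] mid [-0.0043 -0.0006  0.1595] ext [0.0402 0.0224 0.0048]
[470. 180.] 12502 0.0407 [ 0.5942 -0.2798] (array([ 597.2, -285.6]), array([ 62.3, 135. ]), 16.2)
[286. 194.] 8899 0.0192 [ 0.4321 -0.2962] (array([ 426.4, -312.4]), array([111.5, 110.8]), 88.4)
[486. 337.] 237 0.0272 [ 0.6631 -0.464 ] (array([ 672. , -469.8]), array([47.6, 30.8]), 19.0)
[494. 351.] 178 0.0472 [ 0.6578 -0.4635] (array([ 657.6, -463.3]), array([35.4, 19.1]), 52.4)
t 11.3 tcp [ 0.4006 -0.2809  0.3094] yaw 0.26 dp now [-0.022  0.018  0.745] dp after twist [-0.013  0.022  0.745] twist [ 0.0022 -0.0056  0.0021] mm 89
```

View pics/w7.png

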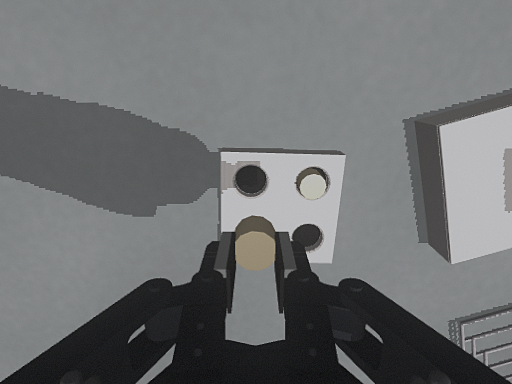

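```bash
cat >> h.py <<'E'
def inhand(f,o,W):
    t=o['tcp_pos'];R=Rot.from_rotvec(o['orientation']).as_matrix()
    Q=(W-t)@R; c=f['color'].astype(int)
    m=(Q[...,2]>0.14)&(Q[...,2]<0.188)&(np.abs(Q[...,0])<0.03)&(np.abs(Q[...,1])<0.03)&(c[...,0]-c[...,2]>20)
    P=Q[m]
    if len(P)<50: print('in hand: nothing',len(P));return
    zt=np.median(P[:,2]);T=P[np.abs(P[:,2]-zt)<0.0025]
    lo,hi=np.percentile(T,[1,99],0)
    print('in hand (tool axes) n',len(P),'mean',T.mean(0).round(4),'mid',((lo+hi)/2).round(4),'ext',(hi-lo).round(4))
E
python3 - <<'E'
from h import *
f=dict(np.load('/tmp/w7.npz'));o=r.get_obs();inhand(f,o,cloud(f,o))
f=dict(np.load('/tmp/w4.npz'));inhand(f,{**o,'tcp_pos':np.array([ 0.4316164,-0.35021001,0.36628849]),'orientation':[3.141, 0.007, 0.009]},cloud(f,{**o,'tcp_pos':np.array([ 0.4316164,-0.35021001,0.36628849]),'orientation':[3.141, 0.007, 0.009]}))
E
```

```text
in hand (tool axes) n 1333 mean [-0.0006 -0.0009  0.1682] mid [-0.0006 -0.0005  0.1683] ext [0.02   0.0216 0.0026]
in hand (tool axes) n 1368 mean [-0.0005  0.0006  0.1663] mid [-0.0004  0.0009  0.1663] ext [0.0204 0.0218 0.0026]
```

>>> apply_moves(dp=[[-0.01, 0.03, 0.25], [0, 0, 0.25], [0, 0, 0.15], [0, 0, 0], [0, 0, 0]], twist=[[0.002, -0.0056, 0.002], [0, 0, 0], [0, 0, 0], [0, 0, 0], [0, 0, 0]], jaw=[255, 255, 255, 255, 255])

```text
clock: 11.8
tcp_pos: [0.4038, -0.2788, 0.2307]
orientation: [3.141, 0.019, 0.006]
contact_force: [-0.5, -0.3, 0.4]
grip_width: 0.0206
```

```bash
python3 - <<'E'
from h import *
go(0.3996,-0.2844,0.220)
E
```

```text
t 11.8 tcp [ 0.4038 -0.2788  0.2307] yaw 0.69 dp now [-0.036  0.046  0.089] dp after twist [-0.035  0.047  0.09 ] twist [ 0.     -0.0017  0.0057] mm 13
```

>>> apply_moves(dp=[[-0.035, 0.047, 0.07], [0, 0, 0]], twist=[[0, -0.0017, 0.0057], [0, 0, 0]], jaw=[255, 255])

```text
clock: 12.0
tcp_pos: [0.4004, -0.2842, 0.2234]
orientation: [3.14, 0.002, 0.003]
contact_force: [-1.2, 1.1, 0.1]
grip_width: 0.0206
```

Now lower it in small steps.

>>> apply_moves(dp=[[-0.006, 0, 0.08], [0, 0, 0.08], [0, 0, 0.03], [0, 0, 0]], twist=[[0, 0, 0], [0, 0, 0], [0, 0, 0], [0, 0, 0]], jaw=[255, 255, 255, 255])

```text
clock: 12.4
tcp_pos: [0.4, -0.2849, 0.1999]
orientation: [3.139, 0.0, 0.007]
contact_force: [-0.2, -0.5, 0.9]
grip_width: 0.0207
```

```bash
python3 - <<'E'
from h import *
o,f,W=snap('w8');inhand(f,o,W);print(o['contact_force'])
go(0.3996,-0.2844,0.197)
E
```

```text
in hand (tool axes) n 1339 mean [-0.0006 -0.0009  0.1682] mid [-0.0006 -0.0007  0.1682] ext [0.02   0.0215 0.0025]
[-0.18892506 -0.54859043  0.86825737]
t 12.45 tcp [ 0.4001 -0.2849  0.2001] yaw 0.02 dp now [-0.004 -0.004  0.026] dp after twist [-0.004 -0.004  0.026] twist [ 0.0014 -0.002   0.0001] mm 3
```

View pics/w8.png

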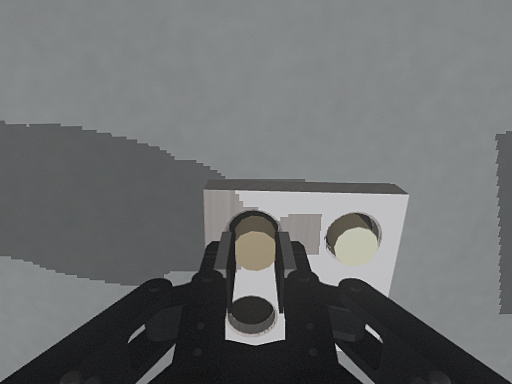

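>>> apply_moves(dp=[[-0.004, -0.004, 0.024], [0, 0, 0], [0, 0, 0], [0, 0, 0], [0, 0, 0], [0, 0, -0.1], [0, 0, -0.3], [0, 0, -0.3], [0, 0, -0.2], [0.28, -0.18, 0], [0.28, -0.18, 0], [0.28, -0.18, 0], [0.28, -0.18, 0], [0.28, -0.18, 0], [0.28, -0.18, 0], [0.28, -0.18, 0], [0.28, -0.18, 0], [0.25, -0.16, 0], [0, 0, 0], [0, 0, 0]], twist=[[0.001, -0.002, 0], [0, 0, 0], [0, 0, 0], [0, 0, 0], [0, 0, 0], [0, 0, 0], [0, 0, 0], [0, 0, 0], [0, 0, 0], [0, 0, 0], [0, 0, 0], [0, 0, 0], [0, 0, 0], [0, 0, 0], [0, 0, 0], [0, 0, 0], [0, 0, 0], [0, 0, 0], [0, 0, 0], [0, 0, 0]], jaw=[255, 255, 130, 130, 130, 130, 130, 130, 60, 60, 60, 60, 60, 60, 60, 60, 60, 60, 60, 60])

```text
clock: 14.45
tcp_pos: [0.708, -0.0872, 0.3245]
orientation: [3.139, -0.01, 0.013]
contact_force: [0.2, -1.4, -0.4]
grip_width: 0.0653
```

```bash
python3 - <<'E'
from h import *
o,f,W=snap('w9')
dets(W)
go(0.698,-0.091,0.185)
E
```

```text
[399.   3.] 318 0.0156 [0.8303 0.0599] (array([831.2,  59.4]), array([44.6,  6.9]), 0.9)
[416. 149.] 6032 0.0959 [ 0.8375 -0.0543] (array([845. , -58.1]), array([48.7, 40.5]), 66.8)
[151. 182.] 978 0.0229 [ 0.6104 -0.093 ] (array([610.1, -93.3]), array([31.5, 31.4]), 4.5)
[243. 178.] 511 0.0209 [ 0.6985 -0.0903] (array([698.5, -90.5]), array([22.8, 22.8]), 35.4)
[414. 243.] 5511 0.0948 [ 0.8497 -0.137 ] (array([ 854.2, -139.3]), array([50. , 28.5]), 24.8)
[213. 311.] 4114 0.0407 [ 0.6616 -0.2332] (array([ 660.3, -239.7]), array([60.9, 84.3]), 16.3)
[ 17. 332.] 1498 0.0193 [ 0.424  -0.2807] (array([ 411.6, -283.6]), array([119.6,  42.9]), 43.3)
[133. 357.] 240 0.0408 [ 0.5728 -0.29  ] (array([ 571.3, -297.9]), array([14.2, 51. ]), 2.1)
t 14.5 tcp [ 0.7079 -0.0869  0.3247] yaw -0.36 dp now [-0.093  0.033  1.164] dp after twist [-0.083  0.034  1.165] twist [ 0.0008 -0.0042 -0.003 ] mm 140
```

View pics/w9.png

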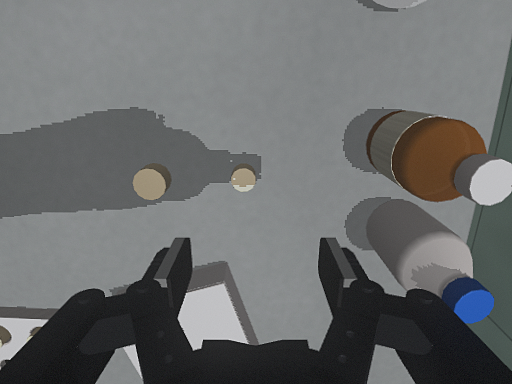

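>>> apply_moves(dp=[[-0.08, 0.03, 0.3], [0, 0, 0.3], [0, 0, 0.3], [0, 0, 0.2], [0, 0, 0], [0, 0, 0]], twist=[[0.001, -0.004, -0.003], [0, 0, 0], [0, 0, 0], [0, 0, 0], [0, 0, 0], [0, 0, 0]], jaw=[60, 60, 60, 60, 60, 60])

```text
clock: 15.1
tcp_pos: [0.6947, -0.0987, 0.1948]
orientation: [3.137, -0.013, 0.005]
contact_force: [0.7, -0.5, 1.1]
grip_width: 0.0653
```

```bash
python3 - <<'E'
from h import *
go(0.6985,-0.0905,0.1845)
E
```

```text
t 15.1 tcp [ 0.6947 -0.0987  0.1948] yaw -0.47 dp now [ 0.031 -0.069  0.085] dp after twist [ 0.032 -0.068  0.086] twist [ 0.0019 -0.0015 -0.004 ] mm 14
```

>>> apply_moves(dp=[[0.032, -0.068, 0.088], [0, 0, 0], [0, 0, 0], [0, 0, 0], [0, 0, 0], [0, 0, 0], [0, 0, -0.2], [0, 0, -0.3], [0, 0, -0.3], [0, 0, -0.3], [-0.23, 0.23, 0], [-0.23, 0.23, 0], [-0.23, 0.23, 0], [-0.23, 0.23, 0], [-0.23, 0.23, 0], [-0.23, 0.23, 0], [-0.23, 0.23, 0], [-0.2, 0.2, 0], [0, 0, 0], [0, 0, 0]], twist=[[0.002, -0.0015, -0.004], [0, 0, 0], [0, 0, 0], [0, 0, 0], [0, 0, 0], [0, 0, 0], [0, 0, 0], [0, 0, 0], [0, 0, 0], [0, 0, 0], [0, 0, 0], [0, 0, 0], [0, 0, 0], [0, 0, 0], [0, 0, 0], [0, 0, 0], [0, 0, 0], [0, 0, 0], [0, 0, 0], [0, 0, 0]], jaw=[60, 60, 255, 255, 255, 255, 255, 255, 255, 255, 255, 255, 255, 255, 255, 255, 255, 255, 255, 255])

```text
clock: 17.1
tcp_pos: [0.4743, -0.3148, 0.3267]
orientation: [3.14, 0.002, 0.02]
contact_force: [0.8, 0.2, 1.0]
grip_width: 0.0198
```

```bash
python3 - <<'E'
from h import *
o,f,W=snap('w10');print(o['grip_width'])
inhand(f,o,W);dets(W)
go(0.4534,-0.341,0.225)
E
```

```text
0.01978417955234225
in hand (tool axes) n 1280 mean [-0.0006 -0.0004  0.1697] mid [-6.000e-04 -1.000e-04  1.698e-01] ext [0.0192 0.0216 0.0026]
[429. 130.] 24375 0.049 [ 0.6281 -0.2733] (array([ 631.9, -274.9]), array([16.7, 59.7]), 16.2)
[199. 165.] 11362 0.0211 [ 0.4256 -0.3053] (array([ 426.2, -311.9]), array([110.8, 110.3]), 88.6)
[457. 292.] 442 0.0273 [ 0.7014 -0.4474] (array([ 703.4, -447.6]), array([120.5,  10.2]), 19.8)
[464. 305.] 403 0.0473 [ 0.6963 -0.4488] (array([ 697. , -448.6]), array([101.8,   5.7]), 17.5)
t 17.15 tcp [ 0.4741 -0.315   0.3266] yaw 0.06 dp now [-0.183  0.215  0.845] dp after twist [-0.173  0.217  0.847] twist [ 0.0009 -0.0057  0.0005] mm 107
```

View pics/w10.png

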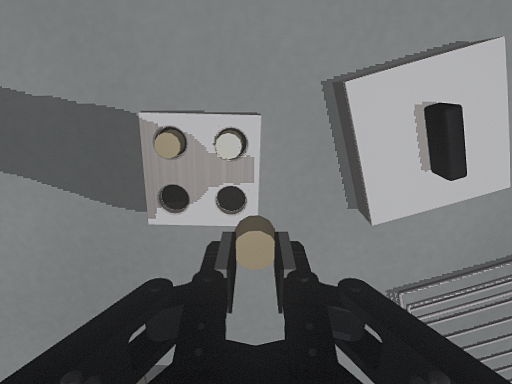

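>>> apply_moves(dp=[[-0.17, 0.217, 0.25], [0, 0, 0.25], [0, 0, 0.2], [0, 0, 0.1], [0, 0, 0], [0, 0, 0]], twist=[[0.001, -0.0057, 0], [0, 0, 0], [0, 0, 0], [0, 0, 0], [0, 0, 0], [0, 0, 0]], jaw=[255, 255, 255, 255, 255, 255])

```text
clock: 17.75
tcp_pos: [0.4611, -0.337, 0.2301]
orientation: [3.141, 0.019, 0.012]
contact_force: [0.2, 0.8, -0.5]
grip_width: 0.0201
```

```bash
python3 - <<'E'
from h import *
go(0.454,-0.3414,0.225)
E
```

```text
t 17.75 tcp [ 0.4611 -0.337   0.2301] yaw 0.69 dp now [-0.06   0.036  0.042] dp after twist [-0.059  0.036  0.042] twist [ 0.0003 -0.0037  0.0058] mm 10
```

>>> apply_moves(dp=[[-0.059, 0.036, 0.03], [0, 0, 0]], twist=[[0, -0.0037, 0.0058], [0, 0, 0]], jaw=[255, 255])

```text
clock: 17.95
tcp_pos: [0.4549, -0.3414, 0.2281]
orientation: [3.139, 0.001, 0.003]
contact_force: [-0.2, -0.1, 0.0]
grip_width: 0.0201
```

>>> apply_moves(dp=[[-0.007, 0, 0.1], [0, 0, 0.09], [0, 0, 0.04], [0, 0, 0]], twist=[[0, 0, 0], [0, 0, 0], [0, 0, 0], [0, 0, 0]], jaw=[255, 255, 255, 255])

```text
clock: 18.35
tcp_pos: [0.4543, -0.342, 0.1996]
orientation: [3.138, -0.0, 0.007]
contact_force: [-0.6, 0.6, -1.1]
grip_width: 0.0199
```

```bash
python3 - <<'E'
from h import *
o,f,W=snap('w11');inhand(f,o,W);print(o['contact_force'])
go(0.454,-0.3414,0.198)
E
```

```text
in hand (tool axes) n 1270 mean [-0.0006 -0.0005  0.1697] mid [-0.0006 -0.0002  0.1698] ext [0.0192 0.0214 0.0026]
[-0.63152397  0.57672167 -1.08672302]
t 18.4 tcp [ 0.4544 -0.342   0.1998] yaw -0.01 dp now [-0.003 -0.005  0.015] dp after twist [-0.003 -0.005  0.015] twist [ 0.0019 -0.0021 -0.0001] mm 2
```

View pics/w11.png

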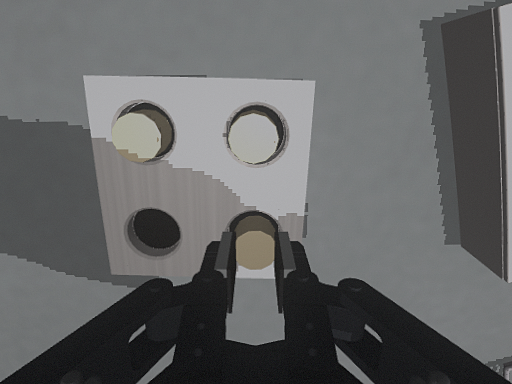

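>>> apply_moves(dp=[[-0.003, -0.005, 0.012], [0, 0, 0], [0, 0, 0], [0, 0, 0], [0, 0, 0], [0, 0, -0.1], [0, 0, -0.3], [0, 0, -0.3], [0, 0, -0.2], [0.16, -0.26, 0], [0.16, -0.26, 0], [0.16, -0.26, 0], [0.16, -0.26, 0], [0.16, -0.26, 0], [0.16, -0.26, 0], [0.16, -0.26, 0], [0.16, -0.24, 0], [0, 0, 0], [0, 0, 0]], twist=[[0.002, -0.002, 0], [0, 0, 0], [0, 0, 0], [0, 0, 0], [0, 0, 0], [0, 0, 0], [0, 0, 0], [0, 0, 0], [0, 0, 0], [0, 0, 0], [0, 0, 0], [0, 0, 0], [0, 0, 0], [0, 0, 0], [0, 0, 0], [0, 0, 0], [0, 0, 0], [0, 0, 0], [0, 0, 0]], jaw=[255, 255, 130, 130, 130, 130, 130, 130, 40, 40, 40, 40, 40, 40, 40, 40, 40, 40, 40])

```text
clock: 20.3
tcp_pos: [0.614, -0.0866, 0.3259]
orientation: [3.137, -0.008, 0.021]
contact_force: [-0.5, -0.4, -0.7]
grip_width: 0.0719
```

```bash
python3 - <<'E'
from h import *
o,f,W=snap('w12')
dets(W)
go(0.6095,-0.0935,0.182)
E
```

```text
[496.   5.] 387 0.0154 [0.8245 0.0614] (array([822.1,  61.2]), array([38. , 10.3]), 2.1)
[64. 70.] 1191 0.0343 [0.453  0.0086] (array([452.5,   8.8]), array([18.1, 17.9]), 34.9)
[489. 148.] 3131 0.0654 [ 0.8201 -0.0646] (array([823.2, -66.6]), array([12.4, 48.6]), 15.3)
[246. 181.] 907 0.0228 [ 0.6094 -0.0931] (array([609.1, -93.6]), array([31.4, 30.5]), 88.5)
[486. 238.] 3750 0.0797 [ 0.8315 -0.1521] (array([ 833. , -153.4]), array([11.5, 46.8]), 9.0)
[265. 311.] 8027 0.0408 [ 0.6312 -0.2366] (array([ 626.5, -254.6]), array([134.7,  95.3]), 16.0)
[113. 369.] 1075 0.028 [ 0.4547 -0.3359] (array([ 451.9, -321.1]), array([23.6, 55.2]), 7.4)
t 20.35 tcp [ 0.6141 -0.0861  0.3261] yaw -0.26 dp now [-0.055  0.057  1.2  ] dp after twist [-0.038  0.061  1.201] twist [ 0.0017 -0.0066 -0.0022] mm 144
```

View pics/w12.png

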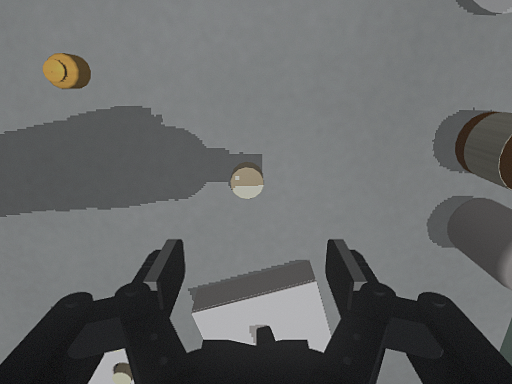

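>>> apply_moves(dp=[[-0.04, 0.01, 0.3], [0, 0, 0.3], [0, 0, 0.3], [0, 0, 0.25], [0, 0, 0], [0, 0, 0]], twist=[[0.002, -0.0066, -0.002], [0, 0, 0], [0, 0, 0], [0, 0, 0], [0, 0, 0], [0, 0, 0]], jaw=[50, 50, 50, 50, 50, 50])

```text
clock: 20.95
tcp_pos: [0.6089, -0.0962, 0.189]
orientation: [3.137, -0.017, 0.008]
contact_force: [0.1, -0.4, -0.2]
grip_width: 0.0689
```

```bash
python3 - <<'E'
from h import *
go(0.6093,-0.0934,0.183)
E
```

```text
t 20.95 tcp [ 0.6089 -0.0962  0.189 ] yaw -0.63 dp now [ 0.003 -0.023  0.05 ] dp after twist [ 0.004 -0.023  0.05 ] twist [ 0.0021 -0.0024 -0.0053] mm 7
```

>>> apply_moves(dp=[[0.004, -0.023, 0.055], [0, 0, 0], [0, 0, 0], [0, 0, 0], [0, 0, 0], [0, 0, 0], [0, 0, -0.2], [0, 0, -0.3], [0, 0, -0.3], [0, 0, -0.3], [-0.15, -0.33, 0], [-0.15, -0.33, 0], [-0.15, -0.33, 0], [-0.15, -0.33, 0], [-0.15, -0.33, 0], [-0.15, -0.33, 0], [-0.15, -0.33, 0], [-0.15, -0.33, 0], [0, 0, 0], [0, 0, 0]], twist=[[0.002, -0.0024, -0.005], [0, 0, 0], [0, 0, 0], [0, 0, 0], [0, 0, 0], [0, 0, 0], [0, 0, 0], [0, 0, 0], [0, 0, 0], [0, 0, 0], [0, 0, 0], [0, 0, 0], [0, 0, 0], [0, 0, 0], [0, 0, 0], [0, 0, 0], [0, 0, 0], [0, 0, 0], [0, 0, 0], [0, 0, 0]], jaw=[50, 50, 255, 255, 255, 255, 255, 255, 255, 255, 255, 255, 255, 255, 255, 255, 255, 255, 255, 255])

```text
clock: 22.95
tcp_pos: [0.4622, 0.234, 0.3256]
orientation: [3.141, -0.005, 0.024]
contact_force: [0.8, -0.3, -1.0]
grip_width: 0.0293
```

```bash
python3 - <<'E'
from h import *
o,f,W=snap('w13');print(o['grip_width'])
inhand(f,o,W);dets(W)
go(0.45,0.25,0.32)
E
```

```text
0.02932742512510691
in hand (tool axes) n 2567 mean [-0.0006 -0.0016  0.1661] mid [-0.0005 -0.0012  0.1662] ext [0.0279 0.0293 0.0025]
[235.  90.] 8934 0.0189 [0.4492 0.3093] (array([448.9, 304. ]), array([ 62.3, 158.8]), 0.6)
[435. 125.] 23495 0.0528 [0.6231 0.2737] (array([626.3, 272.2]), array([60.1, 17.2]), 85.7)
[ 38. 195.] 3329 0.0204 [0.2507 0.2151] (array([246.4, 214. ]), array([92.6, 41.8]), 20.5)
[244. 300.] 1418 0.0465 [0.4543 0.1022] (array([454.4, 100.5]), array([36.3, 32.4]), 89.9)
[447. 301.] 1234 0.0338 [0.6813 0.0889] (array([680.6,  88.4]), array([39. , 39.1]), 47.2)
[144. 374.] 331 0.0306 [ 0.3292 -0.0111] (array([331.4, -12.6]), array([38.6, 19.7]), 51.6)
t 23.0 tcp [0.462  0.2343 0.3257] yaw -0.19 dp now [-0.101 -0.13   0.046] dp after twist [-0.1   -0.131  0.048] twist [-0.0003 -0.0072 -0.0016] mm 21
```

View pics/w13.png

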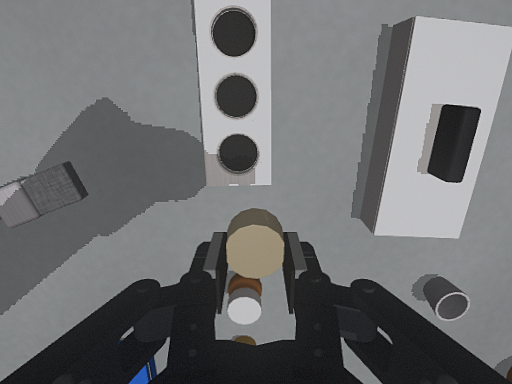

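```bash
python3 - <<'E'
from h import *
f=dict(np.load('/tmp/w13.npz'));o=r.get_obs();W=cloud(f,o)
holes(f,o,W,(2,172,208,266),70)
go(0.4495,0.2515,0.22)
E
```

```text
hole [237. 153.] [450.3 256.1] 18.1 ell [450.4 256.9] [33.7 34.4]
hole [236.  96.] [449.7 307.6] 17.5 ell [449.8 307.6] [33.8 34.1]
hole [234.  33.] [449.6 358.3] 18.2 ell [449.  358.1] [34.2 34.4]
t 23.0 tcp [0.462  0.2343 0.3257] yaw -0.19 dp now [-0.118 -0.142  0.88 ] dp after twist [-0.104 -0.143  0.881] twist [-0.0003 -0.0072 -0.0016] mm 108
```

>>> apply_moves(dp=[[0, 0, 0], [-0.026, -0.257, 0.21], [-0.026, -0.257, 0.21], [-0.026, -0.257, 0.21], [-0.026, -0.257, 0.2], [0, 0, 0], [0, 0, 0]], twist=[[0, -0.0072, -0.0016], [0, 0, 0], [0, 0, 0], [0, 0, 0], [0, 0, 0], [0, 0, 0], [0, 0, 0]], jaw=[255, 255, 255, 255, 255, 255, 255])

```text
clock: 23.7
tcp_pos: [0.4586, 0.3514, 0.2218]
orientation: [3.137, -0.033, -0.0]
contact_force: [0.9, 0.4, -0.1]
grip_width: 0.0295
```

```bash
python3 - <<'E'
from h import *
go(0.4497,0.3574,0.225)
E
```

```text
t 23.7 tcp [0.4586 0.3514 0.2218] yaw -1.19 dp now [-0.075 -0.048 -0.027] dp after twist [-0.074 -0.05  -0.027] twist [ 0.0023  0.0001 -0.0099] mm 11
```

>>> apply_moves(dp=[[-0.074, -0.05, -0.02], [0, 0, 0]], twist=[[0.002, 0, -0.01], [0, 0, 0]], jaw=[255, 255])

```text
clock: 23.9
tcp_pos: [0.4508, 0.3557, 0.2248]
orientation: [3.14, -0.003, -0.0]
contact_force: [-0.3, 1.4, 0.2]
grip_width: 0.0288
```

```bash
python3 - <<'E'
from h import *
o,f,W=snap('w14');inhand(f,o,W);dets(W)
go(0.4497,0.3574,0.196)
E
```

```text
in hand (tool axes) n 2609 mean [-0.0005 -0.0017  0.1661] mid [-0.0006 -0.0012  0.1661] ext [0.028  0.0293 0.0026]
[254. 249.] 14879 0.0896 [0.4504 0.3629] (array([450.5, 357.2]), array([73.2, 26. ]), 0.6)
[480. 284.] 10413 0.0406 [0.6014 0.3059] (array([604.5, 309.1]), array([118. ,  39.2]), 87.1)
[148. 281.] 79 0.0998 [0.4102 0.3677] (array([410.2, 367.6]), array([9.3, 1.9]), 1.2)
[363. 281.] 80 0.0997 [0.4907 0.3675] (array([491.2, 367.5]), array([ 2. , 10.6]), 85.6)
[ 19. 356.] 914 0.0182 [0.2584 0.2319] (array([256.8, 233. ]), array([60.5, 17.4]), 37.4)
t 23.95 tcp [0.4517 0.3548 0.2247] yaw -0.22 dp now [-0.017 -0.022  0.239] dp after twist [-0.016 -0.022  0.239] twist [ 0.001  -0.0003 -0.0019] mm 29
```

View pics/w14.png

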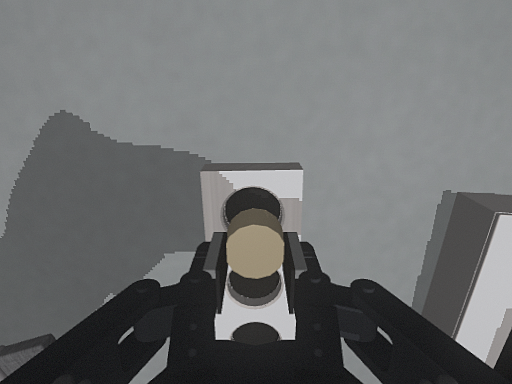

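>>> apply_moves(dp=[[-0.016, -0.022, 0.06], [0, 0, 0.05], [0, 0, 0]], twist=[[0.001, 0, -0.002], [0, 0, 0], [0, 0, 0]], jaw=[255, 255, 255])

```text
clock: 24.25
tcp_pos: [0.4509, 0.3558, 0.212]
orientation: [-3.141, 0.004, -0.005]
contact_force: [0.7, -0.1, -0.4]
grip_width: 0.029
```

```bash
python3 - <<'E'
from h import *
o,f,W=snap('w15');inhand(f,o,W)
m=(W[...,2]>0.015)&(W[...,2]<0.022);m[230:]=0
P=W[m];print('far edge',np.percentile(P[:,1],[95,99,99.8]),'x range',np.percentile(P[:,0],[.5,99.5]))
go(0.4497,0.3574,0.196)
E
```

```text
in hand (tool axes) n 2593 mean [-0.0006 -0.0017  0.1662] mid [-0.0006 -0.0012  0.1662] ext [0.028  0.0291 0.0026]
far edge [0.38827327 0.38894082 0.38915165] x range [0.41745287 0.60238635]
t 24.3 tcp [0.4509 0.356  0.2123] yaw -0.13 dp now [-0.011 -0.011  0.136] dp after twist [-0.01  -0.011  0.136] twist [-0.0003 -0.0017 -0.0011] mm 16
```

>>> apply_moves(dp=[[-0.01, -0.012, 0.06], [0, 0, 0.05], [0, 0, 0]], twist=[[0, -0.0017, -0.001], [0, 0, 0], [0, 0, 0]], jaw=[255, 255, 255])

```text
clock: 24.6
tcp_pos: [0.4498, 0.3575, 0.1979]
orientation: [-3.141, 0.0, 0.0]
contact_force: [-0.6, 0.1, -0.3]
grip_width: 0.0292
```

```bash
python3 - <<'E'
from h import *
o,f,W=snap('w16');inhand(f,o,W);print(o['contact_force'])
go(0.4497,0.3574,0.196)
E
```

```text
in hand (tool axes) n 2543 mean [-0.0006 -0.0018  0.1661] mid [-0.0006 -0.0014  0.1662] ext [0.028  0.029  0.0027]
[-0.62263575  0.07650334 -0.2920637 ]
t 24.65 tcp [0.4498 0.3576 0.1982] yaw -0.01 dp now [-0.001  0.002  0.019] dp after twist [-0.001  0.002  0.019] twist [-0.0004  0.     -0.0001] mm 2
```

View pics/w16.png

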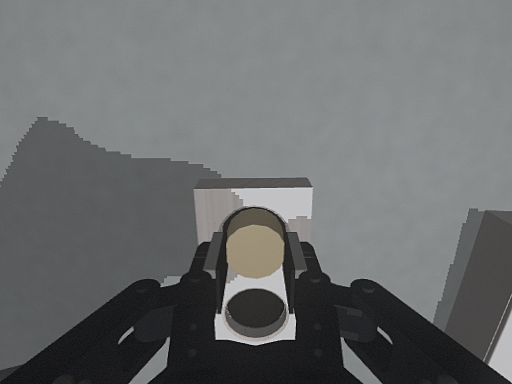

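>>> apply_moves(dp=[[0, 0, 0.015], [0, 0, 0], [0, 0, 0], [0, 0, 0], [0, 0, 0], [0, 0, -0.1], [0, 0, -0.3], [0, 0, -0.3], [0, 0, -0.2], [0.1, 0.315, 0], [0.1, 0.315, 0], [0.1, 0.315, 0], [0.1, 0.315, 0], [0.1, 0.315, 0], [0.1, 0.315, 0], [0.09, 0.28, 0], [0, 0, 0], [0, 0, 0]], twist=[[0, 0, 0], [0, 0, 0], [0, 0, 0], [0, 0, 0], [0, 0, 0], [0, 0, 0], [0, 0, 0], [0, 0, 0], [0, 0, 0], [0, 0, 0], [0, 0, 0], [0, 0, 0], [0, 0, 0], [0, 0, 0], [0, 0, 0], [0, 0, 0], [0, 0, 0], [0, 0, 0]], jaw=[255, 255, 100, 100, 100, 100, 100, 100, 50, 50, 50, 50, 50, 50, 50, 50, 50, 50])

```text
clock: 26.45
tcp_pos: [0.5358, 0.0904, 0.3207]
orientation: [-3.134, -0.008, -0.018]
contact_force: [0.2, 0.4, 0.1]
grip_width: 0.0689
```

```bash
python3 - <<'E'
from h import *
o,f,W=snap('w17')
dets(W)
go(0.532,0.093,0.182)
E
```

```text
[147.  12.] 1699 0.019 [0.4506 0.2319] (array([450.8, 232.3]), array([17. , 62.7]), 89.4)
[363.  41.] 9623 0.0409 [0.6232 0.2083] (array([623.3, 208.9]), array([63. , 86.8]), 86.9)
[160. 172.] 1839 0.0467 [0.4552 0.1012] (array([454.9, 100.6]), array([34.3, 35.1]), 89.8)
[509. 179.] 223 0.0153 [0.7914 0.0896] (array([791.2,  89.8]), array([ 9.8, 46.3]), 16.7)
[248. 175.] 948 0.0228 [0.5321 0.0949] (array([532. ,  94.5]), array([30.5, 31. ]), 0.9)
[409. 184.] 1376 0.0341 [0.6813 0.0883] (array([680.7,  88.3]), array([38.6, 39.3]), 12.5)
[164. 245.] 61 0.0224 [0.4469 0.021 ] (array([444.6,  19.6]), array([14.8,  2.6]), 29.5)
[ 36. 279.] 4340 0.0307 [ 0.3089 -0.0202] (array([309.8, -29. ]), array([55.9, 95. ]), 0.4)
[504. 306.] 685 0.0356 [ 0.8185 -0.0643] (array([819.3, -64.7]), array([ 5.6, 32.4]), 8.5)
[504. 350.] 341 0.0341 [ 0.8386 -0.126 ] (array([ 839.4, -125.2]), array([10. ,  3.8]), 48.0)
t 26.5 tcp [0.5359 0.0902 0.3207] yaw 0.28 dp now [-0.046 -0.016  1.155] dp after twist [-0.033 -0.023  1.156] twist [-0.003  -0.0055  0.0023] mm 139
```

View pics/w17.png

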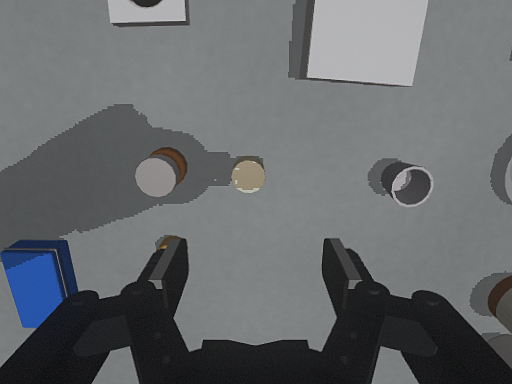

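>>> apply_moves(dp=[[-0.033, -0.06, 0.3], [0, 0, 0.3], [0, 0, 0], [0, 0, 0]], twist=[[-0.003, -0.0055, 0.0023], [0, 0, 0], [0, 0, 0], [0, 0, 0]], jaw=[105, 105, 105, 105])

```text
clock: 26.9
tcp_pos: [0.5325, 0.1031, 0.2507]
orientation: [-3.139, -0.01, -0.008]
contact_force: [0.6, 0.8, 0.6]
grip_width: 0.0502
```

```bash
python3 - <<'E'
from h import *
go(0.532,0.0943,0.182)
E
```

```text
t 26.9 tcp [0.5325 0.1031 0.2507] yaw 0.37 dp now [-0.007  0.075  0.573] dp after twist [-0.004  0.073  0.573] twist [-0.0014 -0.0024  0.0031] mm 69
```

>>> apply_moves(dp=[[-0.004, 0.073, 0.05], [0, 0, 0.2], [0, 0, 0.15], [0, 0, 0.1], [0, 0, 0]], twist=[[-0.0014, -0.0024, 0.003], [0, 0, 0], [0, 0, 0], [0, 0, 0], [0, 0, 0]], jaw=[105, 105, 105, 105, 105])

```text
clock: 27.4
tcp_pos: [0.5351, 0.0943, 0.1955]
orientation: [-3.141, 0.0, -0.016]
contact_force: [0.6, -0.3, 1.0]
grip_width: 0.0501
```

```bash
python3 - <<'E'
from h import *
go(0.532,0.0943,0.182)
E
```

```text
t 27.4 tcp [0.5351 0.0943 0.1955] yaw -0.01 dp now [-0.027  0.     0.112] dp after twist [-0.026  0.     0.113] twist [-0.0004 -0.0049 -0.0001] mm 14
```

>>> apply_moves(dp=[[-0.026, 0, 0.11], [0, 0, 0], [0, 0, 0], [0, 0, 0], [0, 0, 0], [0, 0, 0], [0, 0, -0.2], [0, 0, -0.3], [0, 0, -0.3], [0, 0, -0.2], [-0.137, -0.265, 0], [-0.137, -0.265, 0], [-0.137, -0.265, 0], [-0.137, -0.265, 0], [-0.137, -0.265, 0], [0, 0, 0], [0, 0, 0]], twist=[[0, -0.005, 0], [0, 0, 0], [0, 0, 0], [0, 0, 0], [0, 0, 0], [0, 0, 0], [0, 0, 0], [0, 0, 0], [0, 0, 0], [0, 0, 0], [0, 0, 0], [0, 0, 0], [0, 0, 0], [0, 0, 0], [0, 0, 0], [0, 0, 0], [0, 0, 0]], jaw=[105, 105, 255, 255, 255, 255, 255, 255, 255, 255, 255, 255, 255, 255, 255, 255, 255])

```text
clock: 29.1
tcp_pos: [0.4489, 0.258, 0.3114]
orientation: [-3.138, 0.007, -0.012]
contact_force: [0.5, -1.3, 0.3]
grip_width: 0.0295
```

```bash
python3 - <<'E'
from h import *
o,f,W=snap('w18');print(o['grip_width'])
inhand(f,o,W);dets(W)
go(0.4501,0.255,0.22)
E
```

```text
0.029531949595427633
in hand (tool axes) n 2696 mean [-0.0006 -0.0007  0.1615] mid [-0.0006 -0.0003  0.1615] ext [0.0283 0.029  0.0027]
[253. 108.] 11085 0.0294 [0.4491 0.359 ] (array([448.8, 358.9]), array([31.1, 31.4]), 1.4)
[451. 161.] 22517 0.057 [0.6233 0.2745] (array([626.2, 272.4]), array([59.8, 17.5]), 85.8)
[ 46. 224.] 3698 0.0204 [0.2461 0.2143] (array([240.1, 211.9]), array([106.1,  42.1]), 21.0)
[259. 324.] 1315 0.0463 [0.4536 0.1075] (array([453.5, 107.3]), array([34.3, 21.9]), 6.6)
[465. 327.] 1253 0.0334 [0.6825 0.0911] (array([682.7,  90.2]), array([35.5, 41.9]), 51.6)
[144. 377.] 275 0.0261 [0.3151 0.0181] (array([315.1,  18.2]), array([ 3.8, 24.6]), 87.8)
t 29.15 tcp [0.4487 0.2582 0.3115] yaw -0.25 dp now [0.005 0.03  0.763] dp after twist [0.011 0.027 0.763] twist [-0.0019 -0.0037 -0.002 ] mm 92
```

View pics/w18.png

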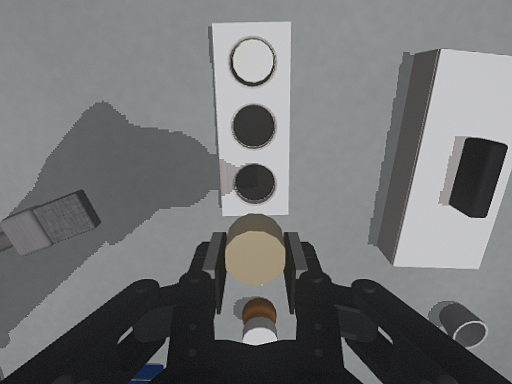

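>>> apply_moves(dp=[[0.01, 0.03, 0.3], [0, 0, 0.3], [0, 0, 0.1], [0, 0, 0], [0, 0, 0]], twist=[[-0.002, -0.0037, -0.002], [0, 0, 0], [0, 0, 0], [0, 0, 0], [0, 0, 0]], jaw=[255, 255, 255, 255, 255])

```text
clock: 29.65
tcp_pos: [0.4542, 0.251, 0.2272]
orientation: [3.141, -0.012, 0.007]
contact_force: [0.6, 0.1, 0.1]
grip_width: 0.0294
```

```bash
python3 - <<'E'
from h import *
go(0.4507,0.2545,0.215)
E
```

```text
t 29.65 tcp [0.4542 0.251  0.2272] yaw -0.45 dp now [-0.03  -0.029  0.101] dp after twist [-0.03  -0.03   0.101] twist [ 0.0003 -0.002  -0.0037] mm 13
```

>>> apply_moves(dp=[[-0.03, -0.03, 0.08], [0, 0, 0]], twist=[[0, -0.002, -0.0037], [0, 0, 0]], jaw=[255, 255])

```text
clock: 29.85
tcp_pos: [0.4515, 0.2549, 0.2191]
orientation: [-3.141, 0.001, -0.005]
contact_force: [-0.0, -0.7, 0.6]
grip_width: 0.0298
```

```bash
python3 - <<'E'
from h import *
go(0.4507,0.2545,0.194)
E
```

```text
t 29.85 tcp [0.4515 0.2549 0.2191] yaw -0.04 dp now [-0.007  0.004  0.209] dp after twist [-0.007  0.003  0.209] twist [-0.0005 -0.0014 -0.0003] mm 25
```

>>> apply_moves(dp=[[-0.007, 0.003, 0.08], [0, 0, 0.08], [0, 0, 0.03], [0, 0, 0]], twist=[[0, -0.0014, 0], [0, 0, 0], [0, 0, 0], [0, 0, 0]], jaw=[255, 255, 255, 255])

```text
clock: 30.25
tcp_pos: [0.451, 0.2551, 0.1957]
orientation: [-3.139, 0.0, -0.003]
contact_force: [-0.5, -0.2, 0.0]
grip_width: 0.0292
```

```bash
python3 - <<'E'
from h import *
o,f,W=snap('w19');inhand(f,o,W);print(o['contact_force'])
go(0.4507,0.2545,0.193)
E
```

```text
in hand (tool axes) n 2671 mean [-0.0006 -0.0007  0.1615] mid [-0.0006 -0.0003  0.1616] ext [0.0283 0.0289 0.0027]
[-0.54924265 -0.235228    0.04833374]
t 30.3 tcp [0.4511 0.2552 0.1959] yaw -0.01 dp now [-0.003  0.006  0.024] dp after twist [-0.003  0.006  0.024] twist [-0.0011 -0.0011 -0.0001] mm 3
```

View pics/w19.png

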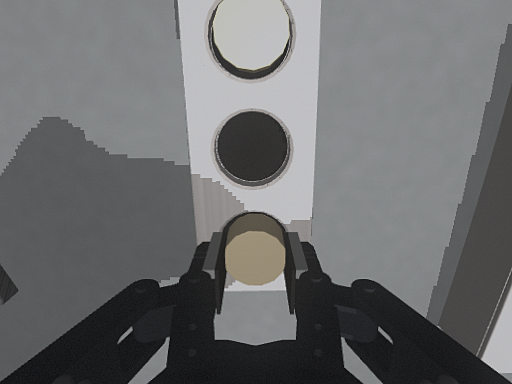

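>>> apply_moves(dp=[[-0.003, 0.006, 0.018], [0, 0, 0], [0, 0, 0], [0, 0, 0], [0, 0, 0], [0, 0, -0.1], [0, 0, -0.3], [0, 0, -0.3], [0, 0, -0.25], [0.29, -0.028, 0], [0.29, -0.028, 0], [0.29, -0.028, 0], [0.29, -0.028, 0], [0.29, -0.028, 0], [0, 0, 0], [0, 0, 0], [0, 0, 0]], twist=[[-0.001, -0.001, 0], [0, 0, 0], [0, 0, 0], [0, 0, 0], [0, 0, 0], [0, 0, 0], [0, 0, 0], [0, 0, 0], [0, 0, 0], [0, 0, 0], [0, 0, 0], [0, 0, 0], [0, 0, 0], [0, 0, 0], [0, 0, 0.035], [0, 0, 0], [0, 0, 0]], jaw=[255, 255, 100, 100, 100, 100, 100, 100, 75, 75, 75, 75, 75, 75, 75, 75, 75])

```text
clock: 32.0
tcp_pos: [0.6298, 0.2722, 0.3249]
orientation: [-3.135, 0.111, -0.011]
contact_force: [-0.6, -0.7, -0.3]
grip_width: 0.0602
```

```bash
cat >> h.py <<'E'
def handle(W,zlo=0.06,zhi=0.085):
    dets(W,zlo=zlo,zhi=zhi)
E
python3 - <<'E'
from h import *
o,f,W=snap('w20')
dets(W);print('handle');handle(W)
go(0.6262,0.2722,0.22,np.radians(-4.2))
E
```

```text
[446. 139.] 10006 0.0497 [0.8011 0.3042] (array([827.7, 299.9]), array([ 82.5, 201.4]), 1.3)
[506.  65.] 322 0.0197 [0.8614 0.3597] (array([862.5, 361.5]), array([ 9.4, 28. ]), 0.2)
[ 60. 146.] 10528 0.0299 [0.4513 0.3159] (array([450. , 307.4]), array([ 32.1, 134.4]), 0.5)
[250. 170.] 19926 0.0414 [0.6278 0.2827] (array([627. , 271.8]), array([188.2,  86.5]), 86.3)
[492. 109.] 1204 0.0128 [0.8577 0.3205] (array([858.9, 320.4]), array([28.9, 41.1]), 57.3)
[470. 153.] 1279 0.0198 [0.838  0.2811] (array([839.2, 280.2]), array([29. , 41.4]), 28.7)
[455. 293.] 883 0.0152 [0.851  0.1158] (array([844.6, 118.2]), array([41.5, 88.5]), 46.8)
[309. 328.] 730 0.0333 [0.6765 0.1002] (array([676.5,  91.1]), array([37.8, 27.9]), 76.7)
[130. 379.] 205 0.0222 [0.4546 0.0215] (array([454.5,  20.7]), array([ 7.7, 24.6]), 82.8)
handle
[250. 192.] 1416 0.0707 [0.627  0.2739] (array([626.6, 272.3]), array([59.6, 15.4]), 86.2)
t 32.05 tcp [0.6295 0.2723 0.325 ] yaw -4.03 dp now [-0.033  0.007  0.875] dp after twist [-0.027  0.003  0.875] twist [-0.0021 -0.0031  0.0014] mm 105
```

View pics/w20.png

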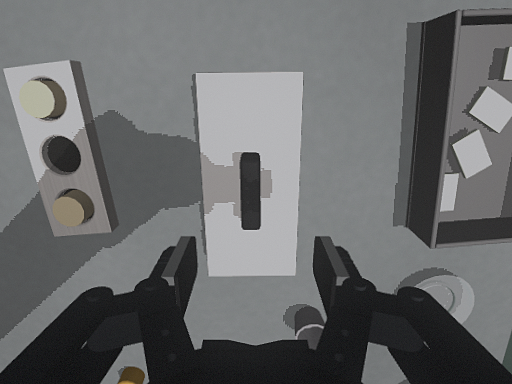

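>>> apply_moves(dp=[[-0.025, 0, 0.3], [0, 0, 0.3], [0, 0, 0.15], [0, 0, 0], [0, 0, 0]], twist=[[-0.002, -0.003, -0.001], [0, 0, 0], [0, 0, 0], [0, 0, 0], [0, 0, 0]], jaw=[75, 75, 75, 75, 75])

```text
clock: 32.55
tcp_pos: [0.625, 0.274, 0.237]
orientation: [-3.138, 0.095, -0.005]
contact_force: [0.5, -0.1, -0.4]
grip_width: 0.0604
```

```bash
python3 - <<'E'
from h import *
go(0.6268,0.2722,0.220,np.radians(-3.8))
E
```

```text
t 32.55 tcp [0.625 0.274 0.237] yaw -3.47 dp now [0.015 0.015 0.142] dp after twist [0.016 0.014 0.142] twist [-0.0013 -0.0016  0.0027] mm 17
```

>>> apply_moves(dp=[[0.016, 0.014, 0.142], [0, 0, 0], [0, 0, 0], [0, 0, 0], [0, 0, 0], [0, 0, 0], [0, 0, 0], [0, 0, -0.1], [0, 0, -0.2], [0, 0, -0.2], [0, 0, -0.2], [0, 0, 0], [0, 0, 0]], twist=[[-0.001, -0.0016, 0.0027], [0, 0, 0], [0, 0, 0], [0, 0, 0], [0, 0, 0], [0, 0, 0], [0, 0, 0], [0, 0, 0], [0, 0, 0], [0, 0, 0], [0, 0, 0], [0, 0, 0], [0, 0, 0]], jaw=[75, 75, 255, 255, 255, 255, 255, 255, 255, 255, 255, 255, 255], grip_force=90)

```text
clock: 33.85
tcp_pos: [0.6273, 0.2724, 0.3123]
orientation: [-3.137, 0.104, -0.006]
contact_force: [-0.5, 0.0, -2.8]
grip_width: 0.0142
```

```bash
python3 - <<'E'
from h import *
o,f,W=snap('w21');print(o['grip_width'],o['contact_force'],o['moment'])
R=Rot.from_rotvec(o['orientation']).as_matrix()
Q=(W-o['tcp_pos'])@R
m=np.zeros(W.shape[:2],bool);m[:235]=1
m&=(Q[...,2]>0.165)&(Q[...,2]<0.25)&(f['color'].min(-1)>80)&(np.abs(Q[...,0])<0.06)&(np.abs(Q[...,1])<0.11)
P=Q[m];z=np.median(P[:,2]);print(len(P),'depth of top plane in tool',z,np.percentile(P[:,2],[2,98]))
T=P[abs(P[:,2]-z)<0.006]
A=np.c_[T[:,:2],np.ones(len(T))];print('plane slope',np.linalg.lstsq(A,T[:,2],rcond=None)[0])
print(cv2.minAreaRect((T[:,:2]*1000).astype(np.float32)))
go(0.4496,0.307,0.31,np.radians(0.5))
E
```

```text
0.014165921270316604 [-0.48149254  0.03110618 -2.80436491] [-0.03572479  0.02487303  0.01482062]
27128 depth of top plane in tool 0.18373635199298877 [0.18241268 0.18506095]
plane slope [ 0.00336003 -0.00354171  0.18354528]
((-0.5995674133300781, -46.99288558959961), (90.81324005126953, 86.43222045898438), 89.83065795898438)
t 33.9 tcp [0.6275 0.2726 0.3125] yaw -3.79 dp now [-1.498 -0.188  0.015] dp after twist [-1.48  -0.3    0.021] twist [-0.0015 -0.0022 -0.0357] mm 181
```

View pics/w21.png

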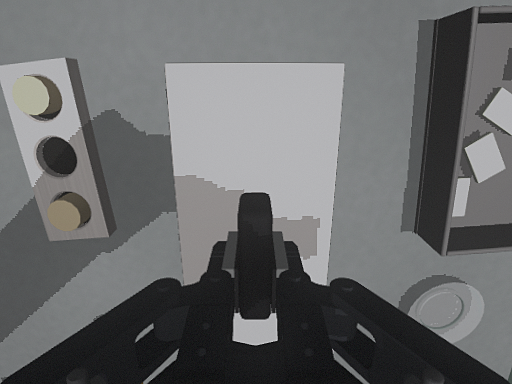

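>>> apply_moves(dp=[[0, 0, 0], [0, 0, 0], [-0.29, -0.06, 0], [-0.29, -0.06, 0], [-0.29, -0.06, 0], [-0.29, -0.06, 0], [-0.29, -0.06, 0], [0, 0, 0], [0, 0, 0], [0, 0, 0]], twist=[[-0.0015, -0.002, -0.036], [0, 0, 0], [0, 0, 0], [0, 0, 0], [0, 0, 0], [0, 0, 0], [0, 0, 0], [0, 0, 0], [0, 0, 0], [0, 0, 0]], jaw=[255, 255, 255, 255, 255, 255, 255, 255, 255, 255])

```text
clock: 34.9
tcp_pos: [0.4457, 0.3056, 0.3035]
orientation: [3.136, -0.008, -0.017]
contact_force: [-0.2, 0.3, -1.6]
grip_width: 0.0139
```

```bash
python3 - <<'E'
from h import *
go(0.4502,0.3086,0.28,np.radians(0.5))
E
```

```text
t 34.9 tcp [0.4457 0.3056 0.3035] yaw -0.28 dp now [ 0.039 -0.026  0.195] dp after twist [ 0.037 -0.025  0.196] twist [ 0.0028  0.0051 -0.0065] mm 24
```

Correct first, then lower to just above the blocks.

>>> apply_moves(dp=[[0.037, -0.025, 0.12], [0, 0, 0], [0, 0, 0]], twist=[[0.003, 0.005, -0.0065], [0, 0, 0], [0, 0, 0]], jaw=[255, 255, 255])

```text
clock: 35.2
tcp_pos: [0.453, 0.3075, 0.2884]
orientation: [-3.141, -0.005, -0.0]
contact_force: [0.1, 0.5, -1.7]
grip_width: 0.0139
```

```bash
python3 - <<'E'
from h import *
o,f,W=snap('w22')
s=r.grab_frame('scene');save(s,'s22')
a=cv2.imread('pics/s22.png')[90:250,200:400];cv2.imwrite('pics/s22c.png',cv2.resize(a,None,fx=3.6,fy=3.6,interpolation=cv2.INTER_CUBIC))
go(0.4502,0.3086,0.2237,np.radians(0.5))
E
```

```text
t 35.3 tcp [0.4528 0.3074 0.2885] yaw 0.19 dp now [-0.022 -0.01   0.54 ] dp after twist [-0.021 -0.011  0.54 ] twist [-0.0002 -0.0002 -0.0026] mm 65
```

View pics/s22c.png

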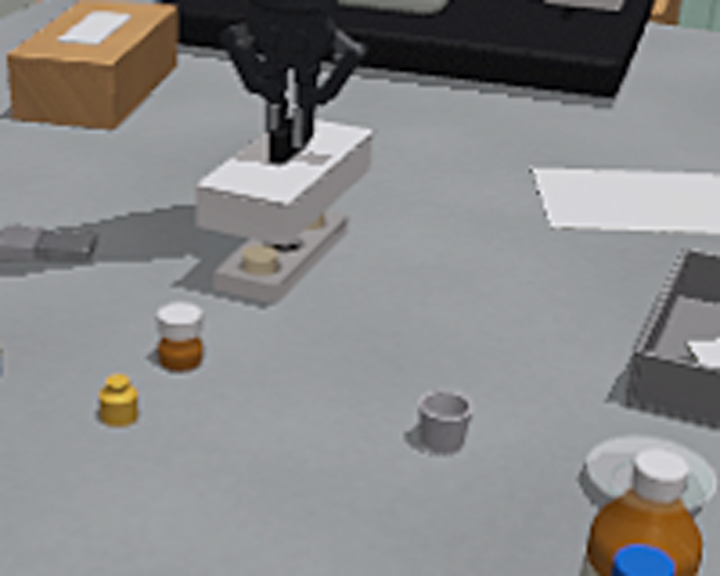

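>>> apply_moves(dp=[[-0.021, -0.011, 0.05], [0, 0, 0.12], [0, 0, 0.12], [0, 0, 0], [0, 0, 0]], twist=[[0, 0, -0.0026], [0, 0, 0], [0, 0, 0], [0, 0, 0], [0, 0, 0]], jaw=[255, 255, 255, 255, 255])

```text
clock: 35.8
tcp_pos: [0.4501, 0.3085, 0.2507]
orientation: [-3.141, -0.013, -0.0]
contact_force: [-0.1, 0.3, -1.3]
grip_width: 0.0139
```

```bash
python3 - <<'E'
from h import *
go(0.4502,0.3086,0.2237,np.radians(0.5))
print(r.get_obs()['contact_force'])
E
```

```text
t 35.8 tcp [0.4501 0.3085 0.2507] yaw 0.47 dp now [ 0.001 -0.001  0.225] dp after twist [ 0.001 -0.001  0.225] twist [-0.0001 -0.     -0.0003] mm 27
[-0.05899875  0.31209022 -1.33988621]
```

>>> apply_moves(dp=[[0, 0, 0.08], [0, 0, 0.08], [0, 0, 0.05], [0, 0, 0.02], [0, 0, 0]], twist=[[0, 0, 0], [0, 0, 0], [0, 0, 0], [0, 0, 0], [0, 0, 0]], jaw=[255, 255, 255, 255, 255])

```text
clock: 36.3
tcp_pos: [0.4504, 0.3094, 0.2238]
orientation: [3.141, 0.013, 0.004]
contact_force: [0.2, 0.6, -0.8]
grip_width: 0.0142
```

```bash
python3 - <<'E'
from h import *
go(0.4502,0.3086,0.2237,np.radians(0.5))
o,f,W=snap('w23');print(o['contact_force'],o['moment'],o['grip_width'])
R=Rot.from_rotvec(o['orientation']).as_matrix();Q=(W-o['tcp_pos'])@R
m=np.zeros(W.shape[:2],bool);m[:235]=1
m&=(W[...,2]>0.03)&(f['color'].min(-1)>60)
P=W[m];print('cover top z',np.percentile(P[:,2],[5,50,95]),cv2.minAreaRect((P[:,:2]*1000).astype(np.float32)))
E
```

```text
t 36.3 tcp [0.4504 0.3094 0.2238] yaw 0.46 dp now [-0.001  0.006  0.001] dp after twist [-0.001  0.006  0.001] twist [ 0.0003 -0.0011 -0.0004] mm 1
[ 0.18942402  0.61573343 -0.8488361 ] [ 0.07677557  0.04410103 -0.00064922] 0.014203808429251584
cover top z [0.03911929 0.04018076 0.0412265 ] ((450.02386474609375, 356.2283935546875), (86.79764556884766, 90.6756820678711), 0.7889133095741272)
```

View pics/w23.png

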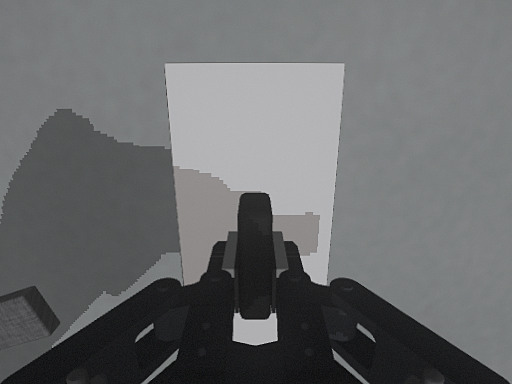

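>>> apply_moves(dp=[[0, 0, 0], [0, 0, 0], [0, 0, 0], [0, 0, -0.1], [0, 0, -0.3], [0, 0, -0.3], [0, 0, -0.15], [0.11, 0.37, 0], [0.11, 0.37, 0], [0.11, 0.37, 0], [0.11, 0.37, 0], [0.11, 0.37, 0], [0.11, 0.37, 0], [0.11, 0.37, 0], [0.11, 0.37, 0], [0.11, 0.37, 0], [0.11, 0.37, 0], [0.11, 0.37, 0], [0.11, 0.37, 0], [0.11, 0.37, 0]], twist=[[0, 0, 0], [0, 0, 0], [0, 0, 0], [0, 0, 0], [0, 0, 0], [0, 0, 0], [0, 0, 0], [0, 0, 0], [0, 0, 0], [0, 0, 0], [0, 0, 0], [0, 0, 0], [0, 0, 0], [0, 0, 0], [0, 0, 0], [0, 0, 0], [0, 0, 0], [0, 0, 0], [0, 0, 0], [0, 0, 0]], jaw=[90, 75, 75, 75, 75, 75, 75, 75, 75, 75, 75, 75, 75, 75, 75, 75, 75, 75, 75, 75])

```text
clock: 38.35
tcp_pos: [0.6365, -0.2765, 0.3442]
orientation: [-3.132, -0.043, -0.028]
contact_force: [0.3, 0.2, 0.4]
grip_width: 0.0603
```

>>> apply_moves(dp=[[0, 0, 0], [0, 0, 0], [0, 0, 0], [0, 0, 0], [0, 0, 0]], twist=[[0, 0, -0.068], [0, 0, -0.068], [0, 0, 0], [0, 0, 0], [0, 0, 0]], jaw=[75, 75, 75, 75, 75])

```text
clock: 38.85
tcp_pos: [0.6355, -0.2875, 0.3464]
orientation: [-3.103, -0.472, -0.032]
contact_force: [-0.0, -0.3, 0.7]
grip_width: 0.0606
```

```bash
python3 - <<'E'
from h import *
o,f,W=snap('w24')
dets(W);print('handle');handle(W)
go(0.632,-0.275,0.22,np.radians(16.4))
f=r.grab_frame('top');save(f,'top24');W=cloud(f)
for c in comps(f,W,(110,260),(80,400)): print(c['px'],c['n'],round(c['zt'],4),c['mean'].round(4),c['rect'])
E
```

```text
[507.  18.] 335 0.0205 [ 0.8226 -0.0759] (array([822.9, -76.6]), array([ 4.9, 29.5]), 31.6)
[ 50. 131.] 10166 0.0275 [ 0.4376 -0.3013] (array([ 428.9, -312.4]), array([79.9, 74.4]), 89.5)
[492. 108.] 2452 0.0576 [ 0.8332 -0.164 ] (array([ 835.4, -163.4]), array([10.9, 46.2]), 29.8)
[249. 156.] 19833 0.0412 [ 0.6309 -0.2698] (array([ 632.6, -274.9]), array([134. , 134.4]), 16.4)
[264. 320.] 903 0.047 [ 0.7021 -0.4483] (array([ 705.9, -446.7]), array([127. ,  19.4]), 24.9)
[ 10. 345.] 800 0.0458 [ 0.4185 -0.5898] (array([ 418.6, -591.5]), array([ 7.4, 27.8]), 15.9)
[372. 364.] 126 0.0275 [ 0.8638 -0.4875] (array([ 864.4, -488.4]), array([ 4.4, 71.9]), 16.0)
[381. 364.] 145 0.0475 [ 0.8574 -0.4666] (array([ 857.6, -466.8]), array([ 4.8, 63.1]), 17.2)
handle
[509. 118.] 154 0.0654 [ 0.8328 -0.1659] (array([ 833.4, -166.3]), array([ 4.6, 27.1]), 29.9)
[250. 168.] 1273 0.0707 [ 0.6321 -0.2733] (array([ 632.6, -274.8]), array([15.9, 59.1]), 17.5)
t 38.9 tcp [ 0.6356 -0.2873  0.3465] yaw 17.34 dp now [-0.02  -0.107  1.054] dp after twist [ 0.    -0.107  1.054] twist [ 0.     -0.01    0.0078] mm 127
[343. 152.] 2724 0.0443 [ 0.6288 -0.272 ] (array([ 631.6, -272.9]), array([134.7, 135.8]), 16.6)
[205. 136.] 111 0.0359 [0.6804 0.09  ] (array([679.6,  89. ]), array([37.1, 37.1]), 59.6)
[122. 227.] 2573 0.0448 [0.4474 0.3063] (array([448. , 307.1]), array([ 85.8, 187.9]), 0.8)
[361. 230.] 1741 0.026 [ 0.4306 -0.3036] (array([ 425.3, -309.4]), array([107.7, 108. ]), 88.4)
[202. 224.] 180 0.0491 [0.4522 0.1   ] (array([452.4,  99.8]), array([33.2, 30.5]), 89.4)
[238. 224.] 106 0.0361 [0.4504 0.0083] (array([451. ,   8.2]), array([15.4, 15.5]), 87.3)
```

View pics/w24.png

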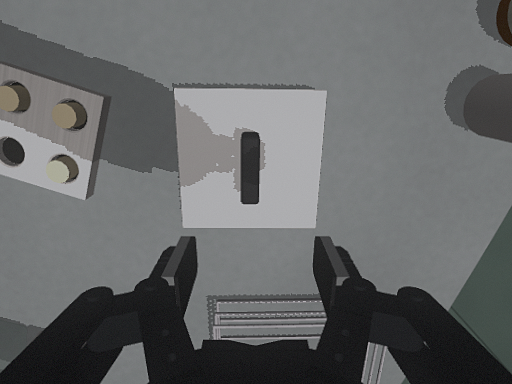

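View pics/top24.png

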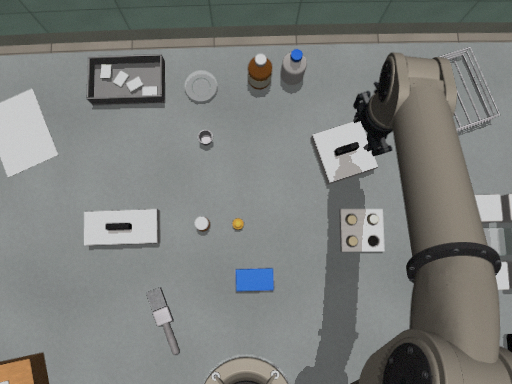

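>>> apply_moves(dp=[[0, 0, 0], [0.005, -0.106, 0.2], [0, 0, 0.3], [0, 0, 0.3], [0, 0, 0.1], [0, 0, 0], [0, 0, 0]], twist=[[0, -0.01, 0.007], [0, 0, 0], [0, 0, 0], [0, 0, 0], [0, 0, 0], [0, 0, 0], [0, 0, 0]], jaw=[75, 75, 75, 75, 75, 75, 75])

```text
clock: 39.65
tcp_pos: [0.6349, -0.2717, 0.2395]
orientation: [3.106, 0.444, -0.001]
contact_force: [-0.0, -0.1, 0.5]
grip_width: 0.0603
```

```bash
python3 - <<'E'
from h import *
go(0.6326,-0.2749,0.220,np.radians(16.6))
E
```

```text
t 39.65 tcp [ 0.6349 -0.2717  0.2395] yaw 16.28 dp now [-0.026  0.02   0.163] dp after twist [-0.026  0.02   0.163] twist [ 0.0018  0.0005 -0.0027] mm 20
```

>>> apply_moves(dp=[[-0.026, 0.02, 0.163], [0, 0, 0], [0, 0, 0], [0, 0, 0], [0, 0, 0], [0, 0, 0], [0, 0, 0], [0, 0, -0.1], [0, 0, -0.2], [0, 0, -0.25], [0, 0, -0.2], [0, 0, 0], [0, 0, 0], [0, 0, 0], [0, 0, 0], [0, 0, 0]], twist=[[0.002, 0, -0.0027], [0, 0, 0], [0, 0, 0], [0, 0, 0], [0, 0, 0], [0, 0, 0], [0, 0, 0], [0, 0, 0], [0, 0, 0], [0, 0, 0], [0, 0, 0], [0, 0, 0.05], [0, 0, 0.05], [0, 0, 0.05], [0, 0, 0], [0, 0, 0]], jaw=[75, 75, 255, 255, 255, 255, 255, 255, 255, 255, 255, 255, 255, 255, 255, 255])

```text
clock: 41.25
tcp_pos: [0.6336, -0.2752, 0.3244]
orientation: [3.138, -0.052, 0.014]
contact_force: [-0.1, -0.1, -1.6]
grip_width: 0.0142
```

```bash
cat >> h.py <<'E'
def coverhand(o,f,W,w=0.08):
    R=Rot.from_rotvec(o['orientation']).as_matrix();Q=(W-o['tcp_pos'])@R
    m=np.zeros(W.shape[:2],bool);m[:235]=1
    m&=(Q[...,2]>0.165)&(Q[...,2]<0.2)&(f['color'].min(-1)>60)&(np.abs(Q[...,0])<w)&(np.abs(Q[...,1])<0.12)
    P=Q[m];z=np.median(P[:,2]);T=P[abs(P[:,2]-z)<0.006]
    A=np.c_[T[:,:2],np.ones(len(T))];print(len(T),'top depth',z,'slope',np.linalg.lstsq(A,T[:,2],rcond=None)[0][:2].round(4))
    rc=cv2.minAreaRect((T[:,:2]*1000).astype(np.float32));print(rc,'far edge tool y',np.percentile(T[:,1],0.3))
E
python3 - <<'E'
from h import *
o,f,W=snap('w25');print(o['grip_width'],o['contact_force'])
coverhand(o,f,W)
go(0.4262,-0.3122,0.31,np.radians(-1.7))
E
```

```text
0.01416372988042727 [-0.08939714 -0.0509731  -1.60418728]
29274 top depth 0.18397203286170227 slope [ 0.0032 -0.0001]
((-0.7274856567382812, -35.4355354309082), (134.35157775878906, 68.36930084228516), 0.297381192445755) far edge tool y -0.06925085326967084
t 41.3 tcp [ 0.6337 -0.2752  0.3244] yaw -1.9 dp now [-1.719  0.365  0.105] dp after twist [-1.719  0.359  0.12 ] twist [ 0.0013 -0.0043 -0.0017] mm 211
```

View pics/w25.png

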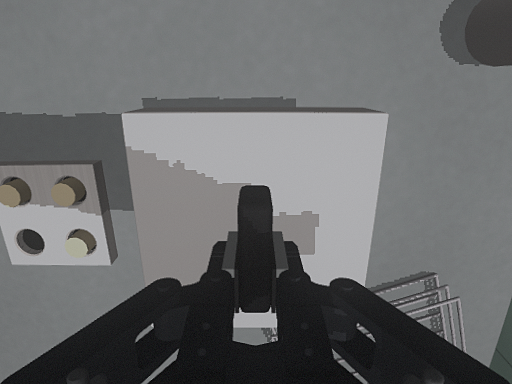

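>>> apply_moves(dp=[[-0.28, 0.06, 0], [-0.28, 0.06, 0], [-0.28, 0.06, 0], [-0.28, 0.06, 0], [-0.28, 0.06, 0], [-0.28, 0.06, 0], [0, 0, 0], [0, 0, 0], [0, 0, 0]], twist=[[0.001, -0.004, -0.002], [0, 0, 0], [0, 0, 0], [0, 0, 0], [0, 0, 0], [0, 0, 0], [0, 0, 0], [0, 0, 0], [0, 0, 0]], jaw=[255, 255, 255, 255, 255, 255, 255, 255, 255])

```text
clock: 42.2
tcp_pos: [0.4239, -0.3135, 0.3232]
orientation: [-3.14, 0.015, -0.001]
contact_force: [-0.2, 0.7, -1.3]
grip_width: 0.0138
```

```bash
python3 - <<'E'
from h import *
go(0.4269,-0.3147,0.28,np.radians(-1.7))
E
```

```text
t 42.2 tcp [ 0.4239 -0.3135  0.3232] yaw -0.55 dp now [0.025 0.01  0.36 ] dp after twist [0.025 0.009 0.36 ] twist [-0.0007 -0.0002  0.0096] mm 43
```

>>> apply_moves(dp=[[0.025, 0.009, 0.1], [0, 0, 0.15], [0, 0, 0], [0, 0, 0]], twist=[[-0.001, 0, 0.0096], [0, 0, 0], [0, 0, 0], [0, 0, 0]], jaw=[255, 255, 255, 255])

```text
clock: 42.6
tcp_pos: [0.4318, -0.3134, 0.2937]
orientation: [3.141, -0.036, 0.008]
contact_force: [0.4, 0.6, -0.5]
grip_width: 0.0137
```

```bash
python3 - <<'E'
from h import *
o,f,W=snap('w26');coverhand(o,f,W)
s=r.grab_frame('scene');save(s,'s26')
a=cv2.imread('pics/s26.png')[150:350,60:320];cv2.imwrite('pics/s26c.png',cv2.resize(a,None,fx=2.9,fy=2.9,interpolation=cv2.INTER_CUBIC))
go(0.4269,-0.3147,0.224,np.radians(-1.7))
E
```

```text
29332 top depth 0.1838916731721223 slope [0.0029 0.    ]
((-0.6733474731445312, -35.381229400634766), (68.2984390258789, 134.55422973632812), 89.9088363647461) far edge tool y -0.06927261659617949
t 42.7 tcp [ 0.4315 -0.3134  0.2938] yaw -1.36 dp now [-0.041  0.011  0.582] dp after twist [-0.038  0.012  0.582] twist [ 0.0005 -0.0024  0.0029] mm 70
```

View pics/s26c.png

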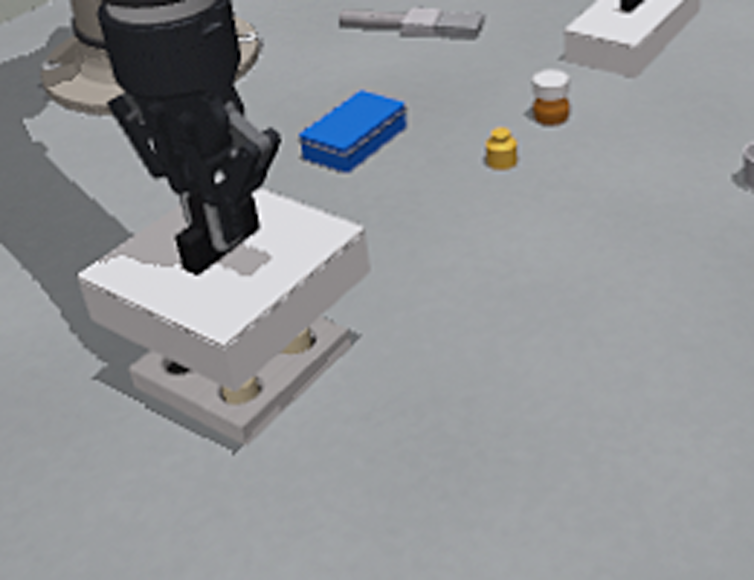

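Blocks are still in their wells with the cover above them. I'll correct the offset and lower it.

>>> apply_moves(dp=[[-0.038, 0.012, 0.05], [0, 0, 0.12], [0, 0, 0.12], [0, 0, 0], [0, 0, 0]], twist=[[0, -0.0024, 0.003], [0, 0, 0], [0, 0, 0], [0, 0, 0], [0, 0, 0]], jaw=[255, 255, 255, 255, 255])

```text
clock: 43.2
tcp_pos: [0.4268, -0.3151, 0.2569]
orientation: [3.139, -0.048, 0.001]
contact_force: [0.2, -0.1, -0.9]
grip_width: 0.0145
```

```bash
python3 - <<'E'
from h import *
go(0.4269,-0.3147,0.224,np.radians(-1.7))
E
```

```text
t 43.2 tcp [ 0.4268 -0.3151  0.2569] yaw -1.74 dp now [ 0.001 -0.004  0.274] dp after twist [ 0.001 -0.004  0.274] twist [ 0.0009 -0.0003 -0.0003] mm 33
```

>>> apply_moves(dp=[[0, -0.004, 0.08], [0, 0, 0.08], [0, 0, 0.08], [0, 0, 0.03], [0, 0, 0.015], [0, 0, 0]], twist=[[0.001, 0, 0], [0, 0, 0], [0, 0, 0], [0, 0, 0], [0, 0, 0], [0, 0, 0]], jaw=[255, 255, 255, 255, 255, 255])

```text
clock: 43.8
tcp_pos: [0.4278, -0.3145, 0.2245]
orientation: [3.139, -0.048, -0.0]
contact_force: [0.8, 0.0, -1.6]
grip_width: 0.0143
```

```bash
python3 - <<'E'
from h import *
go(0.4269,-0.3147,0.224,np.radians(-1.7))
o,f,W=snap('w27');print(o['contact_force'],o['moment'],o['grip_width'])
m=np.zeros(W.shape[:2],bool);m[:235]=1
m&=(W[...,2]>0.03)&(f['color'].min(-1)>60)
P=W[m];print('cover top z',np.percentile(P[:,2],[5,50,95]),cv2.minAreaRect((P[:,:2]*1000).astype(np.float32)))
E
```

```text
t 43.8 tcp [ 0.4278 -0.3145  0.2245] yaw -1.74 dp now [-0.007  0.002  0.004] dp after twist [-0.007  0.002  0.004] twist [ 0.0011  0.0001 -0.0004] mm 1
[ 0.84693905  0.00761865 -1.62207272] [ 0.02878607 -0.04552899  0.01956298] 0.014251725761120167
cover top z [0.03945218 0.04056401 0.04159607] ((428.2681884765625, -279.5741882324219), (68.1041488647461, 134.65386962890625), 88.25747680664062)
```

View pics/w27.png

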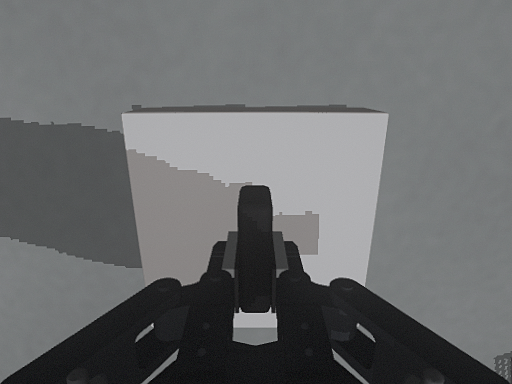

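>>> apply_moves(dp=[[0, 0, 0], [0, 0, 0], [0, 0, 0], [0, 0, -0.1], [0, 0, -0.3], [0, 0, -0.3], [0, 0, -0.3], [0.1, -0.35, 0], [0.1, -0.35, 0], [0.1, -0.35, 0], [0.1, -0.35, 0], [0.1, -0.35, 0], [0.1, -0.35, 0], [0, 0, 0], [0, 0, 0], [0, 0, 0]], twist=[[0, 0, 0], [0, 0, 0], [0, 0, 0], [0, 0, 0], [0, 0, 0], [0, 0, 0], [0, 0, 0], [0, 0, 0], [0, 0, 0], [0, 0, 0], [0, 0, 0], [0, 0, 0], [0, 0, 0], [0, 0, 0], [0, 0, 0], [0, 0, 0]], jaw=[100, 60, 60, 60, 60, 60, 60, 60, 60, 60, 60, 60, 60, 60, 60, 60])

```text
clock: 45.45
tcp_pos: [0.511, -0.0569, 0.358]
orientation: [3.138, -0.054, 0.016]
contact_force: [0.4, -0.8, -0.1]
grip_width: 0.0655
```

```bash
python3 - <<'E'
from h import *
print(r.get_obs()['tcp_pos'])
for n in ['top','scene']:
    f=r.grab_frame(n);save(f,n+'30');W=cloud(f)
    rr,cc=((110,260),(80,400)) if n=='top' else ((140,330),(90,400))
    for c in comps(f,W,rr,cc,zhi=0.06): print(n,c['px'],c['n'],round(c['zt'],4),c['mean'].round(4),c['rect'])
E
```

```text
[ 0.51102565 -0.05691613  0.35800213]
top [205. 136.] 110 0.0363 [0.6801 0.0879] (array([680.3,  89. ]), array([36.9, 37.1]), 89.2)
top [363. 229.] 2708 0.0434 [ 0.426  -0.3103] (array([ 425.7, -311.5]), array([136.4, 134.2]), 88.3)
top [122. 227.] 2405 0.0436 [0.4481 0.3066] (array([448.1, 307. ]), array([ 86.2, 188.3]), 1.0)
top [202. 224.] 180 0.0491 [0.4528 0.0996] (array([452.4,  99.8]), array([33. , 30.4]), 88.3)
top [238. 224.] 104 0.0361 [0.4503 0.0086] (array([450.9,   8.1]), array([15.3, 15.7]), 88.7)
scene [277. 157.] 943 0.0412 [0.4544 0.2885] (array([449.4, 304. ]), array([ 87.4, 189.6]), 0.6)
scene [118. 171.] 1270 0.049 [ 0.0482 -0.034 ] (array([ 43.5, -25.1]), array([130.6,  48.9]), 61.8)
scene [204. 156.] 278 0.0198 [0.2256 0.2009] (array([210.7, 195.6]), array([166.4,  42.6]), 22.4)
scene [389. 186.] 628 0.0491 [0.8073 0.2707] (array([819.6, 297.1]), array([ 60.9, 200.7]), 0.9)
scene [249. 182.] 189 0.046 [0.4548 0.0956] (array([453.8,  95.9]), array([32.8, 31.7]), 52.0)
scene [182. 194.] 574 0.0308 [ 0.3126 -0.0347] (array([311., -32.]), array([58.4, 97.2]), 0.5)
scene [232. 200.] 105 0.0332 [0.4521 0.0049] (array([451.9,   4.6]), array([16.4, 16.6]), 16.4)
scene [323. 206.] 190 0.0331 [0.6807 0.0858] (array([680.4,  85.3]), array([36.5, 40. ]), 18.6)
scene [381. 220.] 228 0.0157 [0.8316 0.1087] (array([828.3, 102.3]), array([86.9, 78.4]), 17.7)
scene [142. 271.] 3657 0.0423 [ 0.4342 -0.321 ] (array([ 427.7, -314.2]), array([135.9, 138.2]), 88.4)
scene [363. 252.] 53 0.0583 [ 0.826  -0.0811] (array([825.3, -80.2]), array([ 3.7, 24.9]), 40.3)
scene [389. 258.] 39 0.0573 [ 0.876  -0.0775] (array([876.7, -76.7]), array([19.5,  2.4]), 61.0)
scene [369. 293.] 645 0.0552 [ 0.8629 -0.1759] (array([ 862.2, -170.6]), array([62.7, 27.3]), 7.2)
```

View pics/top30.png

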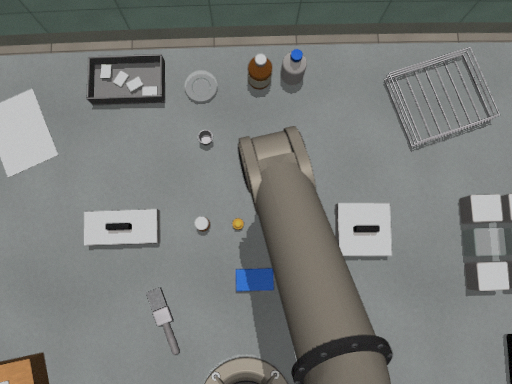

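View pics/scene30.png

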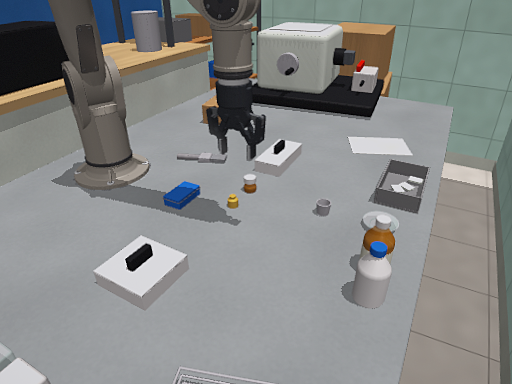

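```bash
python3 -c "
from bench import r
print(r.hand_in()); o=r.get_obs(); print(o['clock'],o['contact_force'])"
```

```text
the job is handed in; nothing more can be done
None
the job is handed in; nothing more can be done
```

I placed the two large blocks in the end wells of the long carrier and the three small blocks in three wells of the square carrier. I then put the matching cover on each carrier and handed the job in at about 45.6 s of the 210 s. It was accepted, but it reports no verdict.

**Covers:** After release, the top and scene cameras put each cover's centre within about 2–3 mm of its carrier's. Just before release, the wrist camera read both cover tops at 0.040–0.041 m, so both skirts are on the bench.

**Blocks:** Wrist and scene views before covering showed all five blocks standing in their wells, and none were left on the bench. They are hidden under the covers now, so I could not look at them again.

**Bystanders:** The jar, weight and cup read the same positions to within about 1 mm in the camera measurements from start to end.

**Disagreements:** The top and scene cameras differ by about 3–5 mm in y. The top camera also reads heights about 3 mm too high, so I positioned everything by the wrist camera. The finger opening read 2–4 mm less than the widths of the blocks and handles it held.

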